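# Load a test plug to the mark on a spring gauge

### The arm

A 6-joint arm with a two-finger parallel gripper is mounted at the origin on the work surface. World frame = base frame: x ahead of the robot, y to its left, z up, the work surface at z = 0. Lengths are in m, angles in degrees, forces in N, time in s.
With the tool pointing down it reaches from about 0.275 to 0.725 m from the base axis. Payload 5.6 kg.
Tool frame: the origin (TCP) lies on the centre line of the jaws, within the pads' length; the fingertips stand 8 mm ahead of it and the grasp point (between the pads) lies 11 mm behind it (r.tcp_to_tips is the distance from the TCP to the fingertips, in m); x points along the fingers, y is the direction in which the jaws open and shut, and the axes are right-handed (so a half turn about x gives the same grasp; the last joint's range is limited). The gripper opens to 85 mm and grips with 20 to 120 N. Pads are 22 mm wide; open, the fingers measure 114 mm over their backs; the gripper's body (76 mm by 85 mm) begins 54 mm behind the grasp point. The pads swing forward as they close: fully open they stand 13 mm farther back than shut.
Start: joints at [81.566, 14.616, 6.199, 0, -81.583, -16.306], TCP at [0.23, 0.5, 0.239] pointing down, gripper open.
Joint ranges: [-168.99, 168.99], [-69.2, 112.95], [-62.41, 85.93], [-164.36, 98.24], [-168.68, -3.75], [-174.98, 174.98]. Speed limits (degrees/s): [147.25, 147.25, 180, 180, 180, 180].

### API

Orientations are given as a 3x3 rotation matrix whose columns are the frame's x, y, z axes.
In Python, from workcell import r gives the robot as it stands.
- The arm moves only by the tool apply_moves, never from a script. Its argument "commands" is a list of rows, each a list of 3 entries, a list of its own where there are three numbers: the finger opening in cm, from 0 to 8.54, then the shift along the tool's x, y, z in cm, then the turn, a rotation vector about the tool's x, y, z in rad. A call has 1 to 20 rows; each row is the pose to reach, as a shift and turn from the pose commanded when the call began, along the tool's axes at that moment; what a row does not reach only later rows make up. A row lasts 1/12 s, in which the tool goes at most 41.7 mm and 7.16 degrees, less where a joint would pass 70% of its speed; a pose out of reach is approached as far as the arm can. A call with a gripper value outside its range is refused whole. The fingers move at their own pace and stop on an object; the grip force is fixed at half the most. Time passes only in rows, so rows that repeat a pose let the fingers close. It gives the time, the measured TCP pose, the force and the opening at its end, in the units of the state.
- r.read_state(): the state, without advancing time (a new reading comes with each control period).
- r.grab_frame(name): name is "scene" or "top" or "wrist"; returns a dict with "frame" (480x640x3 uint8, red, green, blue), "z_map" (480x640 float32, m along the optical axis (not along the pixel's ray), 0 where there is no reading), "camera_matrix" (3x3 intrinsics, pixels), "position" and "rotation" of the camera in the world. Camera axes: x right, y down, z forward; pixel columns grow to the right and rows downward; lengths in m; the calibration is good to about 2 mm. A picture is of the moment at which its call begins.
- r.close_job(): hands the job in, once; it reports no verdict.
Trained networks look in the newest picture that a camera, given by its name, has taken for a name from the list of things; names that differ only in an ending like _2 or _b are one class to them, and where a whole thing is asked for, a point or a joint stands for the part that bears it (a point fixed in the world has none). Each returns a list of dicts, best first, with "score" (0 to 1); they miss things now and then, are a little off and sometimes report something else, mostly with a low value. They report only what shows in the picture. A call takes as long as a camera call.
- r.find_in(camera, name): "extent" ([left, top, right, bottom] in pixels, round what is visible of it).
- r.silhouettes(camera, name): "mask" (480x640 bool, what is visible of it) and "extent" ([left, top, right, bottom] in pixels, round what is visible of it).
The state is a dict: "clock": time; "joints": joint angles; "joint_velocities": joint speeds; "joint_efforts": joint torques, N m; "ee_pos": TCP position; "tcp_rot": TCP orientation; "wrist_force": force on the tool from outside, world axes, zero at the start; "wrist_torque": the same for the moment, N m; "grip_width": opening from 0.0 (shut) to 1.0 (fully open).
Only numpy, scipy, OpenCV 4.12 (cv2) and the standard library are available. Lean on these libraries where they do the work, as an engineer would, in place of code of your own. Each camera call takes 0.05 s, during which the arm holds its last target.

### The job

Stand the orange test plug between the jaws of the blue spring gauge, fully down on the bed between the two steel guides, and let go of it. Then turn the red press-to-turn knob clockwise (it drives only while it is kept pressed down, with some 15 to 20 N) until the gauge needle settles on the green mark, never letting it reach the red overload line, and leave the gauge like that. Work gently: never press the plug or the knob on the gauge harder than 30 N, and leave the other plugs, the glassware, the wash bottle and the spatula where they are.

Things in the scene. Friction and masses are not known exactly. Their poses are not given: they have to be found in the camera images.
- plug_orange: orange plastic cylinder standing upright on the white tray, 30 mm diameter, 45 mm tall, about 60 g; origin at the centre of its underside, z up along it
- gauge: blue spring gauge fixed to the table. Origin on the table below the nest; its y axis runs along the pressing line towards the knob, x towards the dial. Bed plate x -90 to 180, y -175 to 135 mm, its top 20 mm above the table. On it: grey gearbox under the knob at y 70 to 130, 70 mm wide, top 60 mm high; spring block near y -135, top 58 mm; flat white dial at x 50 to 175, y about -165 to -35, 23 mm high
- nest (a point): where the plug has to stand: point on the bed, 20 mm above the table, midway between two steel guides that run along the gauge's y (y -50 to 25 mm). The guides' inner faces are 33 mm apart (16.5 mm each side in x); they are 10 mm high, 10 mm thick, square-edged. Axes as the gauge's. In y the plug stands anywhere in the gap between the two jaws, which push it along the guides
- sprung_face (a point): centre of the pressing face of the sprung aluminium jaw (26 mm wide, from 24 to 50 mm above the table); unloaded it is at y = -23 to -17 mm of the gauge, differing from start to start. The steel driven jaw of the same size faces it, its face at y = +25 mm minus 7 mm per rad of the clutch: a gap of 37 to 48 mm at the start
- knob_grip (a point): point on the vertical axis of the red knob, at y = +100 mm of the gauge, 100 mm above the table (knob up). The knob's bar is 56 mm long (this point's x axis, turning with the knob), 14 mm thick (its y axis), 78 to 110 mm above the table; it stands on a black flange 60 mm in diameter, top at 78 mm, on which fingertips can press. Its axle is rigid
- needle (a joint): black needle of the dial, 90 mm long, in rad from rest (0); grows anticlockwise seen from above by 0.0625 rad for each mm the sprung jaw is pushed back (spring 0.7 N per mm). Green mark at 0.50 (8 mm, 5.6 N on the plug; 0.4375 per rad of the clutch), red overload line at 0.70
- plug_grey: grey plug of the same size as the orange one, on the tray, to be left alone; origin at the centre of its underside
- plug_green: green plug of the same size, on the tray, to be left alone; origin at the centre of its underside
- tray: fixed white sample tray, 190 by 210 mm; plugs stand on its floor 6 mm above the table; its long edges have rims 12 mm high. Origin under its centre
- beaker_a: empty glass beaker, 70 mm diameter, 85 mm tall, to be left alone; origin at the centre of its underside
- beaker_b: empty glass beaker, 60 mm diameter, 70 mm tall, to be left alone; origin at the centre of its underside
- beaker_c: empty glass beaker, 70 mm diameter, 85 mm tall, to be left alone; origin at the centre of its underside
- wash_bottle: white bottle with red cap, 60 mm diameter, 160 mm tall, to be left alone; origin at the centre of its underside
- spatula: metal spatula lying on the table, 190 mm long, to be left alone
- knob: the red knob with its flange; origin on its axis at the flange's underside, 72 mm above the table. On a return spring: pressed down 2 to 6 mm (differs from start to start; 3 to 5 N) it lands on the steel clutch disc, a hard stop, so meet it slowly (10 mm/s). Only friction then drives the disc (about 0.012 N m per N of extra press). Let up, the knob spins idle; either way round is alike
- clutch: steel clutch disc 56 mm in diameter under the knob. Turned clockwise (from above) it closes the driven jaw 7 mm per rad: first taking up the free play round the plug, then pushing the plug against the sprung jaw. Turning it takes 0.06 N m, rising to 0.1 at the green mark (so some 8 N on it). It stays where it is left. Range 0 to 4.7 rad, starts at 0 to 0.6, when its x axis is turned that much clockwise from the gauge's x

How it is judged (in metres and radians):
On the way:
1. the orange plug stands in the nest between the jaws, released, the spring not yet loaded (z of plug_orange in the frame of nest between -0.003 and 0.003 m and x of plug_orange in the frame of nest between -0.004 and 0.004 m and y of plug_orange in the frame of nest between -0.012 and 0.012 m and angle between plug_orange's own z axis and vertical below 0.1 rad and contact force between the fingers and plug_orange below 0.1 N and value of joint needle below 0.15 rad), for 0.2 s.
At the end, for the whole second after the job is handed in: the orange plug stands upright (within about 7 degrees) on the bed between the guides, clamped between the jaws, and the needle rests within 0.07 rad (7 mm at its tip) of the green mark (value of joint needle between 0.43 and 0.57 rad and velocity of joint needle between -0.1 and 0.1 rad/s and z of plug_orange in the frame of nest between -0.004 and 0.004 m and x of plug_orange in the frame of nest between -0.004 and 0.004 m and angle between plug_orange's own z axis and vertical below 0.12 rad); the robot touches nothing.
It fails at once if the needle reaches the red overload line (value of joint needle above 0.68 rad).
It fails at once if the knob is pressed on the clutch disc with more than 30 N (contact force between knob and clutch above 30 N).
It fails at once if the plug is pressed on the gauge with more than 30 N (contact force between plug_orange and gauge above 30 N).
It fails at once if another plug, a beaker, the bottle or the spatula is displaced by more than 30 mm (distance of any of plug_grey, plug_green, beaker_a, beaker_b, beaker_c, wash_bottle, spatula from where it was at the start of the episode above 0.03 m).
It also fails if it takes over 64 s, if anything falls off the work surface, if the arm or the gripper's body presses on something with over 40 N, if the wrist force passes 120 N, or if a joint passes its speed limit or range.

## Working session

There is one attempt and no reset: what is moved stays moved. The work goes in short steps, Python scripts to look and compute and a tool call to move; the robot and the scene stay as the last step left them, time stands still between calls to the robot, and variables do not carry over. Pictures are saved under pics/ and viewed, and the job is handed in when it is done.

Besides the shell and the picture viewer there is one more tool, called as name([rows], argument=value, ...), one row to a line, values as JSON. apply_moves: Moves the arm, as the interface text tells. Its arguments: {"type":"object","properties":{"commands":{"type":"array"}},"required":["commands"]}

```bash
mkdir -p pics; ls; cat > h.py <<'E'
from workcell import r
import numpy as np, cv2
def save(f,n): cv2.imwrite('pics/'+n+'.png',cv2.cvtColor(f['frame'],cv2.COLOR_RGB2BGR))
def pts(f):
    K=f['camera_matrix'];z=f['z_map'];v,u=np.mgrid[0:480,0:640]
    P=np.stack([(u-K[0,2])/K[0,0]*z,(v-K[1,2])/K[1,1]*z,z],-1)
    W=P@np.array(f['rotation']).T+np.array(f['position']); W[z<=0]=np.nan
    return W
def proj(f,p):
    c=np.array(f['rotation']).T@(np.array(p)-f['position']);q=f['camera_matrix']@c;return q[:2]/q[2]
E
python3 - <<'E'
from h import *
np.set_printoptions(precision=4,suppress=True)
print(r.read_state())
for n in ['scene','top','wrist']:
    f=r.grab_frame(n);save(f,n+'0');print(n,f['position'],f['rotation'],f['camera_matrix'])
    np.savez(n+'0.npz',**f)
E
```

```text
pics
{'clock': 0.0, 'joints': array([ 81.5655,  14.6533,   6.1295,  -0.0278, -81.5844, -16.3078]), 'joint_velocities': array([ 0.0213,  0.0045,  0.0827, -0.1264, -0.0302,  0.1579]), 'joint_efforts': array([ -0.0009, -38.6635,  23.7941,   5.3652,  -0.0062,  -0.    ]), 'ee_pos': array([0.2299, 0.4991, 0.2384]), 'tcp_rot': array([[-0.0008, -0.4186, -0.9082],
       [-0.0018, -0.9082,  0.4186],
       [-1.    ,  0.0019, -0.0001]]), 'wrist_force': array([-0.2101,  0.03  ,  0.4346]), 'wrist_torque': array([ 0.0235,  0.0229, -0.0264]), 'grip_width': 0.9990162211870138}
scene [ 1.3041 -0.2553  0.974 ] [[ 0.3222  0.704  -0.633 ]
 [ 0.9466 -0.2298  0.2262]
 [ 0.0138 -0.672  -0.7404]] [[504.3798   0.     320.302 ]
 [  0.     504.3798 234.7915]
 [  0.       0.       1.    ]]
top [0.3512 0.0061 1.7699] [[-0.0235 -0.9937  0.1096]
 [-0.9997  0.0241  0.0049]
 [-0.0075 -0.1095 -0.994 ]] [[587.941    0.     310.1848]
 [  0.     587.941  250.7982]
 [  0.       0.       1.    ]]
wrist [0.3061 0.4645 0.3729] [[-0.4191 -0.8597 -0.2921]
 [-0.9079  0.3978  0.1319]
 [ 0.0028  0.3205 -0.9472]] [[369.1204   0.     316.4478]
 [  0.     369.1204 241.4757]
 [  0.       0.       1.    ]]
```

View pics/top0.png

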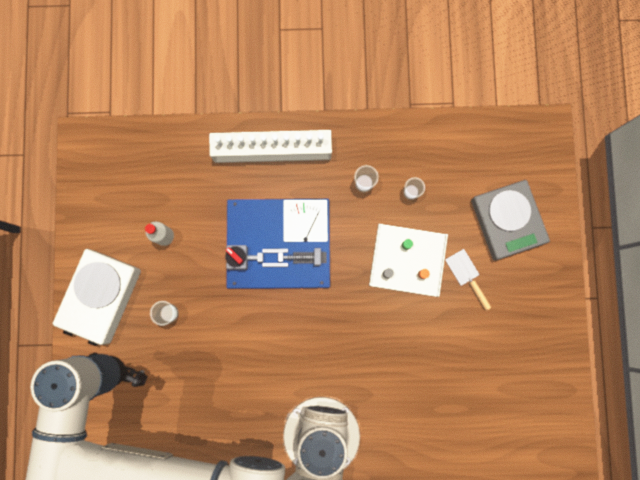

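View pics/scene0.png

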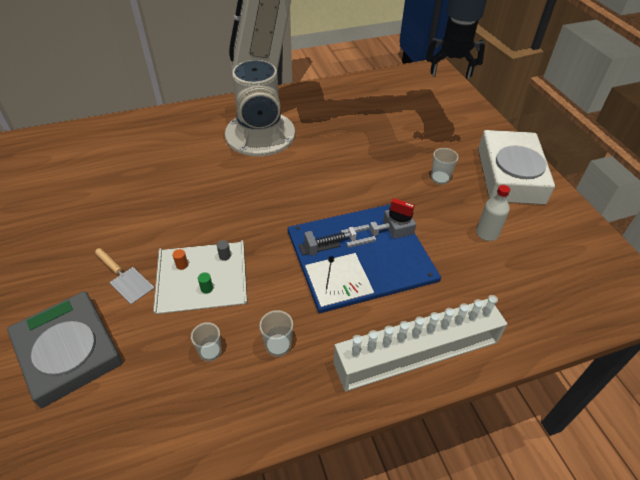

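View pics/wrist0.png

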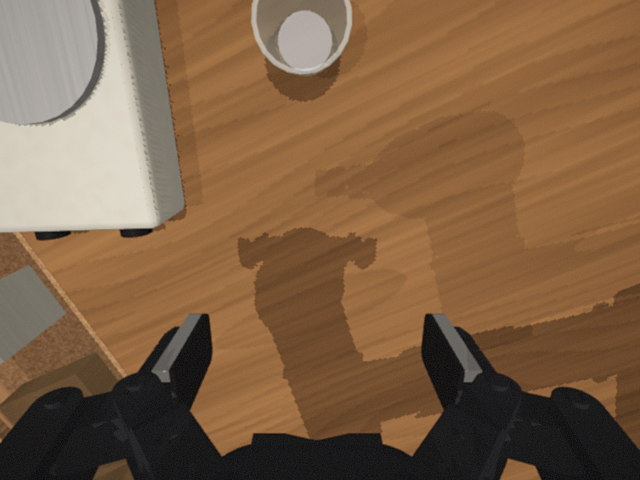

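```bash
python3 - <<'E'
from h import *
np.set_printoptions(precision=4,suppress=True)
f=dict(np.load('top0.npz'));W=pts(f)
for n in ['plug_orange','plug_grey','gauge','knob','tray','beaker_a','wash_bottle','spatula','needle','sprung_face','clutch']:
  try:
    for d in r.silhouettes('top',n)[:4]:
        m=d['mask'];w=W[m];w=w[~np.isnan(w[:,0])]
        zt=np.percentile(w[:,2],95); t=w[w[:,2]>zt-.01]
        print(n,round(d['score'],2),np.round(d['extent']),m.sum(),'zt',round(zt,4),'top c',t.mean(0),'min',w.min(0),'max',w.max(0))
  except Exception as e: print(n,e)
E
```

```text
plug_grey 0.48 [380. 273. 392. 280.] 94 zt 0.0568 top c [ 0.472  -0.2137  0.0522] min [ 0.4578 -0.2323  0.0091] max [ 0.4848 -0.1991  0.0598]
gauge 0.74 [227. 198. 331. 285.] 6915 zt 0.0647 top c [0.526  0.2283 0.0793] min [ 0.4347 -0.0459 -0.0071] max [0.7139 0.2659 0.12  ]
knob 0.61 [226. 246. 246. 265.] 345 zt 0.1138 top c [0.5281 0.2316 0.1105] min [ 0.4997  0.2027 -0.0008] max [0.558  0.2701 0.12  ]
tray 0.76 [369. 225. 446. 294.] 4055 zt 0.0144 top c [ 0.513  -0.2811  0.0091] min [ 0.4035 -0.3969 -0.008 ] max [ 0.623  -0.1616  0.0595]
beaker_a 0.75 [150. 299. 178. 323.] 522 zt 0.0861 top c [0.3719 0.4425 0.0832] min [ 0.3374  0.4061 -0.0068] max [0.4049 0.4743 0.0916]
beaker_a 0.59 [407. 175. 424. 202.] 398 zt 0.0732 top c [ 0.7225 -0.2971  0.0702] min [ 0.691  -0.3433 -0.0113] max [ 0.7656 -0.2684  0.0811]
wash_bottle 0.78 [146. 220. 176. 246.] 509 zt 0.1612 top c [0.6033 0.4566 0.1592] min [ 0.5739  0.4258 -0.0088] max [0.6508 0.5175 0.1697]
wash_bottle 0.75 [399. 237. 415. 252.] 110 zt 0.0577 top c [ 0.5573 -0.2728  0.0523] min [ 0.5427 -0.2854  0.001 ] max [ 0.572  -0.2589  0.065 ]
spatula 0.66 [444. 250. 490. 310.] 849 zt 0.0218 top c [ 0.4112 -0.4804  0.0184] min [ 0.3613 -0.5124 -0.0119] max [ 0.5379 -0.393   0.029 ]
needle 0.48 [304. 235. 306. 238.] 14 zt 0.0417 top c [0.5827 0.0265 0.0368] min [0.5768 0.0231 0.0151] max [0.5928 0.0322 0.0447]
sprung_face 0.65 [353. 162. 379. 191.] 517 zt 0.0869 top c [ 0.7542 -0.156   0.0841] min [ 0.7169 -0.1988 -0.0078] max [ 0.8098 -0.1214  0.0985]
sprung_face 0.6 [225. 249. 246. 266.] 346 zt 0.1138 top c [0.527  0.2305 0.1104] min [ 0.4997  0.2023 -0.0008] max [0.557  0.2701 0.12  ]
sprung_face 0.59 [280. 251. 282. 261.] 20 zt 0.0594 top c [0.5261 0.1011 0.0539] min [0.5156 0.0978 0.0443] max [0.5357 0.1069 0.0597]
sprung_face 0.49 [417. 266. 429. 277.] 76 zt 0.0587 top c [ 0.4667 -0.3167  0.0532] min [ 0.4552 -0.3299  0.0205] max [ 0.4791 -0.3037  0.0613]
```

The top view puts the orange plug at about px (424,273), the gauge at (227–331,198–290) with the knob on the left at (236,257), and the guides and jaws around (275,257). The gauge axes are close to the world axes. I'll move above the gauge for a wrist view.

apply_moves([
  [8.5,[-6,25.6,-44.5],[1.14,0,0]],
  [8.5,[-6,25.6,-44.5],[1.14,0,0]],
  [8.5,[-6,25.6,-44.5],[1.14,0,0]],
  [8.5,[-6,25.6,-44.5],[1.14,0,0]],
  [8.5,[-6,25.6,-44.5],[1.14,0,0]],
  [8.5,[-6,25.6,-44.5],[1.14,0,0]],
  [8.5,[-6,25.6,-44.5],[1.14,0,0]],
  [8.5,[-6,25.6,-44.5],[1.14,0,0]],
  [8.5,[-6,25.6,-44.5],[1.14,0,0]],
  [8.5,[-6,25.6,-44.5],[1.14,0,0]],
  [8.5,[-6,25.6,-44.5],[1.14,0,0]],
  [8.5,[-6,25.6,-44.5],[1.14,0,0]],
  [8.5,[-6,25.6,-44.5],[1.14,0,0]],
  [8.5,[-6,25.6,-44.5],[1.14,0,0]],
  [8.5,[-6,25.6,-44.5],[1.14,0,0]],
  [8.5,[-6,25.6,-44.5],[1.14,0,0]],
  [8.5,[-6,25.6,-44.5],[1.14,0,0]],
  [8.5,[-6,25.6,-44.5],[1.14,0,0]],
])

```text
clock: 2.2
ee_pos: [0.5267, 0.0817, 0.2994]
tcp_rot: [[0.0, -1.0, -0.001], [0.0, -0.001, 1.0], [-1.0, -0.0, 0.0]]
wrist_force: [-0.5, 0.1, -0.5]
grip_width: 0.993
```

```bash
python3 - <<'E'
from h import *
np.set_printoptions(precision=4,suppress=True)
s=r.read_state();print(s['clock'],s['ee_pos'],s['tcp_rot'],s['joints'],r.tcp_to_tips)
f=r.grab_frame('wrist');save(f,'w1');np.savez('w1.npz',**f);print(f['position'])
E
```

```text
2.2 [0.5267 0.0817 0.2994] [[ 0.0002 -1.     -0.0007]
 [ 0.0002 -0.0007  1.    ]
 [-1.     -0.0002  0.0002]] [ 25.6486  12.1177  11.5815  -0.0075 -89.4476 -25.6104] 0.008
[ 0.5276 -0.0014  0.4338]
```

View pics/w1.png

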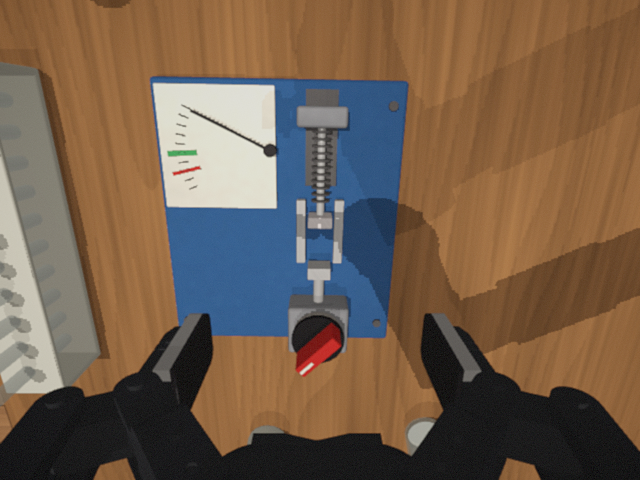

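The wrist view is clear. Plate corners are at about (152,79), (407,82), (385,337) and (178,337). The guides run y 200–262 at x 300 and 338, the sprung jaw is at (320,220), the driven jaw at (319,270), and the knob at (318,345) with its bar diagonal. I'll work out the gauge pose from these.

```bash
cat >> h.py <<'E'
def ray(f,uv,z):
    K=f['camera_matrix'];d=np.array(f['rotation'])@np.array([(uv[0]-K[0,2])/K[0,0],(uv[1]-K[1,2])/K[1,1],1])
    p=np.array(f['position']);return p+d*(z-p[2])/d[2]
E
python3 - <<'E'
from h import *
np.set_printoptions(precision=4,suppress=True)
f=dict(np.load('w1.npz'));W=pts(f);im=f['frame'].astype(int)
h=cv2.cvtColor(f['frame'],cv2.COLOR_RGB2HSV)
blue=(((h[...,0]>100)&(h[...,0]<130)&(h[...,1]>120)))
w=W[blue];print('blue z',np.nanmedian(w[:,2]))
for uv in [(152,79),(407,82),(385,337),(178,337)]: print(uv,ray(f,uv,.02))
# guides top
for box in [(294,198,307,265),(332,198,346,265),(306,210,334,232),(306,258,334,282),(297,105,349,128),(290,295,348,360)]:
    a,b,c,d=box; w=W[b:d,a:c].reshape(-1,3); print(box)
    for lo,hi in [(.026,.036),(.044,.056),(.056,.066),(.072,.084),(.1,.12)]:
        t=w[(w[:,2]>lo)&(w[:,2]<hi)]
        if len(t)>15: print('  ',lo,hi,len(t),t.mean(0),np.percentile(t,3,axis=0),np.percentile(t,97,axis=0))
red=((h[...,0]<8)|(h[...,0]>172))&(h[...,1]>150)
m=np.zeros_like(red);m[300:390,280:360]=1
t=W[red&m];t=t[t[:,2]>.1];print('red top',len(t),t.mean(0))
(c,sz,ang)=cv2.minAreaRect((t[:,:2]*1000).astype(np.float32));print(c,sz,ang)
big=cv2.resize(f['frame'][180:390,240:400],None,fx=4,fy=4,interpolation=cv2.INTER_CUBIC)[:, :640]
cv2.imwrite('pics/w1c.png',cv2.cvtColor(big[:600] if 0 else cv2.resize(big,(457,600)),cv2.COLOR_RGB2BGR))
E
```

```text
blue z 0.019646543646018616
(152, 79) [ 0.6972 -0.0382  0.02  ]
(407, 82) [ 0.4343 -0.0353  0.02  ]
(385, 337) [0.4389 0.2693 0.02  ]
(178, 337) [0.7074 0.2693 0.02  ]
(294, 198, 307, 265)
   0.026 0.036 520 [0.5459 0.122  0.0296] [0.5408 0.0879 0.028 ] [0.5504 0.159  0.031 ]
(332, 198, 346, 265)
   0.026 0.036 555 [0.5032 0.1231 0.0295] [0.4984 0.0887 0.0278] [0.5083 0.1592 0.031 ]
(306, 210, 334, 232)
   0.026 0.036 34 [0.5245 0.1015 0.0315] [0.5116 0.101  0.0274] [0.5362 0.1021 0.0347]
   0.044 0.056 283 [0.5243 0.1068 0.0493] [0.5121 0.1013 0.0465] [0.5369 0.1133 0.0511]
(306, 258, 334, 282)
   0.026 0.036 80 [0.5238 0.1605 0.0307] [0.5083 0.1591 0.0264] [0.5373 0.1612 0.0357]
   0.044 0.056 295 [0.5252 0.1665 0.0491] [0.5135 0.1603 0.0452] [0.5373 0.1737 0.051 ]
(297, 105, 349, 128)
   0.044 0.056 87 [ 0.522  -0.0021  0.0553] [ 0.4982 -0.0112  0.0538] [0.5466 0.0082 0.056 ]
   0.056 0.066 1012 [ 0.5224 -0.0015  0.0577] [ 0.4999 -0.0102  0.0563] [0.5455 0.0072 0.0592]
(290, 295, 348, 360)
   0.026 0.036 173 [0.525  0.2064 0.0309] [0.4933 0.2054 0.0266] [0.5584 0.2076 0.0357]
   0.044 0.056 302 [0.5245 0.2067 0.0502] [0.4931 0.2053 0.0444] [0.5566 0.208  0.0556]
   0.056 0.066 836 [0.5245 0.2198 0.0595] [0.4928 0.2064 0.0565] [0.5585 0.26   0.065 ]
   0.072 0.084 1101 [0.5307 0.2261 0.0776] [0.4995 0.2073 0.0737] [0.5538 0.2553 0.0825]
   0.1 0.12 510 [0.5199 0.2259 0.1077] [0.5055 0.2133 0.1008] [0.5387 0.2385 0.1106]
red top 716 [0.525  0.2315 0.1079]
(526.28466796875, 235.64401245117188) (55.84234619140625, 14.727720260620117) 45.169010162353516
```

View pics/w1c.png

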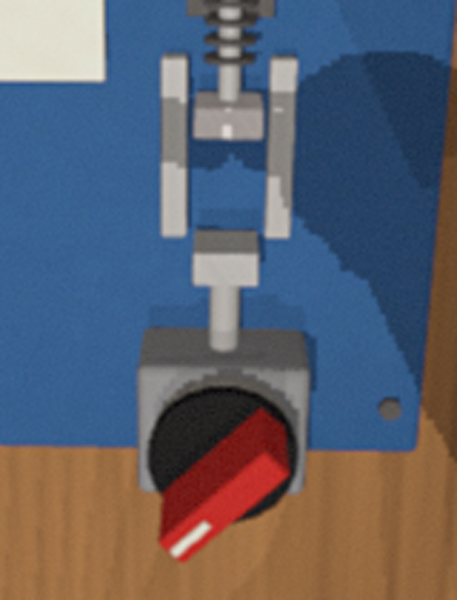

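Nest is at about (0.5247, 0.1352), gauge yaw about −0.016 rad, knob about (0.526, 0.2355). The jaw faces are at y −22 and +25 mm. Going over the orange plug next.

apply_moves([
  [6,[10,6,-39.9],[0.017,0,0]],
  [6,[10,6,-39.9],[0.017,0,0]],
  [6,[10,6,-39.9],[0.017,0,0]],
  [6,[10,6,-39.9],[0.017,0,0]],
  [6,[10,6,-39.9],[0.017,0,0]],
  [6,[10,6,-39.9],[0.017,0,0]],
  [6,[10,6,-39.9],[0.017,0,0]],
  [6,[10,6,-39.9],[0.017,0,0]],
  [6,[10,6,-39.9],[0.017,0,0]],
  [6,[10,6,-39.9],[0.017,0,0]],
  [6,[10,6,-39.9],[0.017,0,0]],
  [6,[10,6,-39.9],[0.017,0,0]],
  [6,[10,6,-39.9],[0.017,0,0]],
  [6,[10,6,-39.9],[0.017,0,0]],
  [6,[10,6,-39.9],[0.017,0,0]],
])

```text
clock: 3.5
ee_pos: [0.4675, -0.317, 0.2]
tcp_rot: [[0.001, -1.0, 0.016], [-0.0, 0.016, 1.0], [-1.0, -0.001, -0.0]]
wrist_force: [0.2, -0.0, -0.1]
grip_width: 0.702
```

```bash
cat > a.py <<'E'
from h import *
np.set_printoptions(precision=4,suppress=True)
s=r.read_state();print(s['clock'],s['ee_pos'],s['tcp_rot'],s['wrist_force'],s['grip_width'])
f=r.grab_frame('wrist');save(f,'w2');np.savez('w2.npz',**f);print(f['position'])
W=pts(f)
for d in r.silhouettes('wrist','plug_orange'):
    w=W[d['mask']];t=w[w[:,2]>.045];print(d['score'],d['extent'],d['mask'].sum(),w.max(0))
    if len(t): print(np.median(t,0),t.mean(0), cv2.minEnclosingCircle((t[:,:2]*1000).astype(np.float32)))
h=cv2.cvtColor(f['frame'],cv2.COLOR_RGB2HSV)
m=(h[...,0]<16)&(h[...,1]>190)&(W[...,2]>.047)&(W[...,2]<.056)
n,l,st,c=cv2.connectedComponentsWithStats(m.astype(np.uint8))
k=1+st[1:,4].argmax();t=W[l==k];print(st[k],c[k],t.mean(0),cv2.minEnclosingCircle((t[:,:2]*1000).astype(np.float32)))
E
python3 a.py
```

```text
3.5 [ 0.4675 -0.317   0.2   ] [[ 0.0012 -0.9999  0.0158]
 [-0.0004  0.0158  0.9999]
 [-1.     -0.0013 -0.0004]] [ 0.2359 -0.0149 -0.0992] 0.7021775279095333
[ 0.4669 -0.3999  0.3345]
0.8 [306.9, 199.0, 337.0, 246.4] 1376 [nan nan nan]
[ 0.4657 -0.3158  0.0507] [ 0.4656 -0.3157  0.0506] ((465.4119567871094, -314.8681640625), 14.88398265838623)
0.63 [1.3, 216.7, 81.3, 304.9] 5001 [nan nan nan]
[ 0.6971 -0.2945  0.0597] [ 0.7025 -0.2931  0.0594] ((714.9752197265625, -292.36383056640625), 29.600008010864258)
[304 210  34  35 925] [320.5081 227.4995] [ 0.4655 -0.3159  0.0507] ((465.3488464355469, -315.51568603515625), 14.436601638793945)
```

View pics/w2.png

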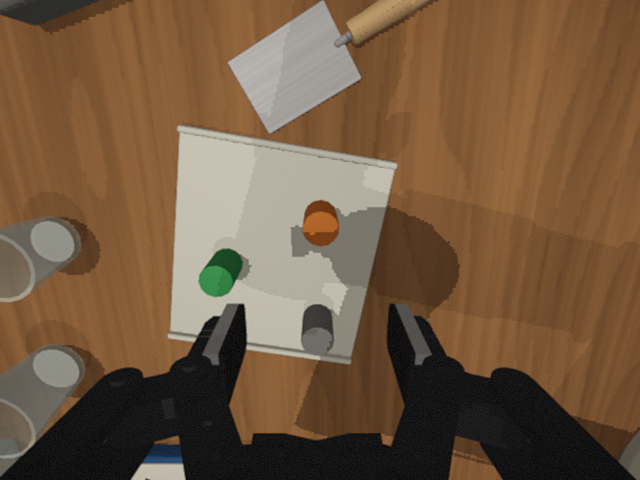

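The orange plug's top is at px (320,227), which gives (0.4655, −0.3157) with the top at z 0.051, the expected height. Descending to grasp it.

apply_moves([
  [6,[4,0.2,0.13],[0,0,0]],
  [6,[8,0.2,0.13],[0,0,0]],
  [6,[11,0.2,0.13],[0,0,0]],
  [6,[13,0.2,0.13],[0,0,0]],
  [6,[15,0.2,0.13],[0,0,0]],
  [6,[16.4,0.2,0.13],[0,0,0]],
  [6,[17.2,0.2,0.13],[0,0,0]],
  [6,[17.2,0.2,0.13],[0,0,0]],
  [4,[17.2,0.2,0.13],[0,0,0]],
  [2.5,[17.2,0.2,0.13],[0,0,0]],
  [2.5,[17.2,0.2,0.13],[0,0,0]],
  [2.5,[17.2,0.2,0.13],[0,0,0]],
  [2.5,[17.2,0.2,0.13],[0,0,0]],
  [2.5,[17.2,0.2,0.13],[0,0,0]],
  [2.5,[17.2,0.2,0.13],[0,0,0]],
  [2.5,[17.2,0.2,0.13],[0,0,0]],
])

```text
clock: 4.93
ee_pos: [0.4659, -0.3173, 0.0289]
tcp_rot: [[0.003, -1.0, 0.018], [-0.001, 0.018, 1.0], [-1.0, -0.003, -0.001]]
wrist_force: [0.3, 0.9, 5.9]
grip_width: 0.334
```

apply_moves([
  [2.5,[-4,0,0],[0,0,0]],
  [2.5,[-8,0,0],[0,0,0]],
  [2.5,[-12,-0.5,4],[0,0,0]],
  [2.5,[-14,-5.9,45.4],[0,0,0]],
  [2.5,[-14,-5.9,45.4],[0,0,0]],
  [2.5,[-14,-5.9,45.4],[0,0,0]],
  [2.5,[-14,-5.9,45.4],[0,0,0]],
  [2.5,[-14,-5.9,45.4],[0,0,0]],
  [2.5,[-14,-5.9,45.4],[0,0,0]],
  [2.5,[-14,-5.9,45.4],[0,0,0]],
  [2.5,[-14,-5.9,45.4],[0,0,0]],
  [2.5,[-14,-5.9,45.4],[0,0,0]],
  [2.5,[-14,-5.9,45.4],[0,0,0]],
  [2.5,[-14,-5.9,45.4],[0,0,0]],
  [2.5,[-14,-5.9,45.4],[0,0,0]],
  [2.5,[-14,-5.9,45.4],[0,0,0]],
  [2.5,[-14,-5.9,45.4],[0,0,0]],
  [2.5,[-14,-5.9,45.4],[0,0,0]],
])

```text
clock: 6.43
ee_pos: [0.5317, 0.1349, 0.1673]
tcp_rot: [[-0.0, -1.0, 0.019], [-0.0, 0.019, 1.0], [-1.0, 0.0, -0.0]]
wrist_force: [-0.6, 0.6, -0.4]
grip_width: 0.331
```

```bash
sed -e "s/w2/w3/g" a.py > b.py; python3 b.py
```

```text
6.4333 [0.5317 0.1349 0.1673] [[-0.0002 -0.9998  0.0192]
 [-0.0002  0.0192  0.9998]
 [-1.      0.0002 -0.0002]] [-0.6446  0.6231 -0.4021] 0.33083418123815933
[0.5311 0.052  0.3017]
0.88 [278.6, 278.4, 354.0, 396.7] 7450 [nan nan nan]
[0.5327 0.1291 0.1884] [0.5327 0.1315 0.1806] ((532.3130493164062, 136.8365020751953), 15.159296035766602)
0.39 [60.7, 0.8, 464.3, 438.5] 78284 [nan nan nan]
[0.5312 0.235  0.1082] [0.531  0.2237 0.0952] ((527.85986328125, 126.87516784667969), 139.81539916992188)Traceback (most recent call last):
  File "b.py", line 12, in <module>
    k=1+st[1:,4].argmax();t=W[l==k];print(st[k],c[k],t.mean(0),cv2.minEnclosingCircle((t[:,:2]*1000).astype(np.float32)))
        ~~~~~~~~~~~~~~~^^
ValueError: attempt to get argmax of an empty sequence
```

View pics/w3.png

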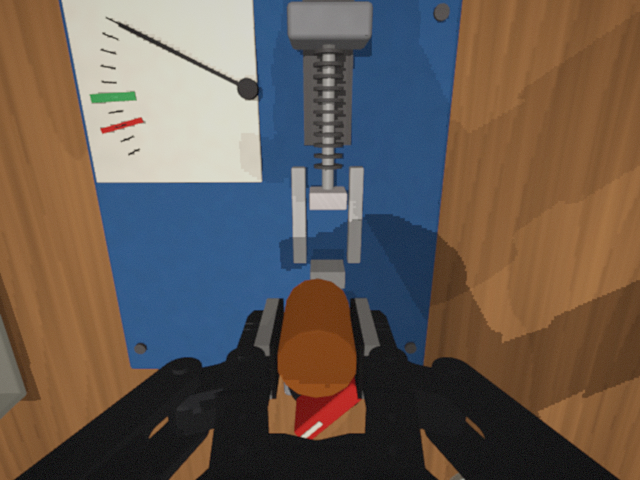

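The plug is held upright at px (317,330), and the guides show at (299,215) and (355,215). I'll measure the plug against the guides in this same picture so the calibration error cancels.

```bash
cat > c.py <<'E'
from h import *
import sys
np.set_printoptions(precision=4,suppress=True)
f=dict(np.load(sys.argv[1]));W=pts(f);h=cv2.cvtColor(f['frame'],cv2.COLOR_RGB2HSV)
org=(h[...,0]<16)&(h[...,1]>190)
n,l,st,c=cv2.connectedComponentsWithStats((org&(W[...,1]<.2)).astype(np.uint8));k=1+st[1:,4].argmax();o=l==k
ztop=np.nanpercentile(W[o][:,2],90);t=W[o&(W[...,2]>ztop-.004)];print('ztop',ztop,'top circle',cv2.minEnclosingCircle((t[:,:2]*1000).astype(np.float32)),t.mean(0))
# cylinder side fit: horizontal extremes by height
for z in np.arange(ztop-.04,ztop-.004,.008):
    t=W[o&(abs(W[...,2]-z)<.003)]; print('z',round(z,3),len(t),'x mid',(np.percentile(t[:,0],2)+np.percentile(t[:,0],98))/2,'w',np.ptp(t[:,0]),'ymin',np.percentile(t[:,1],3))
g=(W[...,2]>.027)&(W[...,2]<.032)&(h[...,1]<90)&(W[...,0]>.49)&(W[...,0]<.56)&(W[...,1]>.085)&(W[...,1]<.162)
res=[]
for m in [g&(W[...,0]>.536),g&(W[...,0]<.513)]:
    t=W[m]; xs=[]
    for y in np.arange(.09,.155,.01):
        q=t[abs(t[:,1]-y)<.005]
        if len(q)>10: xs.append((y,(q[:,0].min()+q[:,0].max())/2,np.ptp(q[:,0])))
    xs=np.array(xs);p=np.polyfit(xs[:,0],xs[:,1],1);print(len(t),xs[:,2],'slope',p[0],'x@.137',np.polyval(p,.137),'yrange',t[:,1].min(),t[:,1].max());res.append(np.polyval(p,.137))
print('mid',np.mean(res),'sep',res[0]-res[1])
for nm,a,b in [('sprung',.09,.125),('driven',.145,.185)]:
    t=W[(W[...,2]>.047)&(W[...,2]<.053)&(abs(W[...,0]-.5247)<.012)&(W[...,1]>a)&(W[...,1]<b)&~o]
    if len(t):print(nm,len(t),np.percentile(t[:,1],[1,99]),np.percentile(t[:,0],[1,99]))
E
python3 c.py w3.npz; python3 c.py w1.npz 2>&1 | tail -6
```

```text
ztop 0.18952059704443722 top circle ((532.5791015625, 137.28250122070312), 15.614266395568848) [0.5326 0.1358 0.1889]
z 0.15 281 x mid 0.5325814549523399 w 0.02752449343594965 ymin 0.12242607164859141
z 0.158 365 x mid 0.5324707540122479 w 0.028675612343312396 ymin 0.12244119208662349
z 0.166 440 x mid 0.532839523193482 w 0.028541288085473848 ymin 0.1224712996085091
z 0.174 492 x mid 0.5326549481286664 w 0.028576493455003904 ymin 0.1224388828532547
z 0.182 599 x mid 0.5327439723703824 w 0.028380755299722615 ymin 0.12237266216240233
1259 [0.0097 0.0142 0.01   0.0101 0.0095 0.0096 0.0098] slope 0.035268143412594655 x@.137 0.5462842337184884 yrange 0.08651757307869393 0.1612616669539221
1268 [0.0098 0.0142 0.01   0.0094 0.01   0.0101 0.0097] slope 0.0002856347467159597 x@.137 0.5034325612463261 yrange 0.08720574502305777 0.16198432117813255
mid 0.5248583974824073 sep 0.04285167247216237
sprung 616 [0.1015 0.1135] [0.513  0.5366]
driven 380 [0.1603 0.1738] [0.5127 0.5366]
                       out=out,
                       weights=wgt)
    slices_having_nans = np.isnan(arr[-1, ...])
                                  ~~~^^^^^^^^^
IndexError: index -1 is out of bounds for axis 0 with size 0
```

apply_moves([
  [2.5,[2,0.78,-0.06],[0,0,0]],
  [2.5,[5,0.78,-0.06],[0,0,0]],
  [2.5,[7,0.78,-0.06],[0,0,0]],
  [2.5,[8.5,0.78,-0.06],[0,0,0]],
  [2.5,[8.7,0.78,-0.06],[0,0,0]],
  [2.5,[8.7,0.78,-0.06],[0,0,0]],
  [2.5,[8.7,0.78,-0.06],[0,0,0]],
  [2.5,[8.7,0.78,-0.06],[0,0,0]],
])

```text
clock: 7.2
ee_pos: [0.5251, 0.1357, 0.0818]
tcp_rot: [[0.002, -1.0, 0.018], [0.001, 0.018, 1.0], [-1.0, -0.002, 0.001]]
wrist_force: [0.7, -0.1, 0.5]
grip_width: 0.333
```

```bash
python3 - <<'E'
from h import *
s=r.read_state();print(s['clock'],s['ee_pos'],s['tcp_rot'],s['wrist_force'],s['grip_width'])
f=r.grab_frame('wrist');save(f,'w4');np.savez('w4.npz',**f)
E
python3 c.py w4.npz
```

```text
7.2 [0.52513561 0.1357462  0.08176632] [[ 2.48002679e-03 -9.99832720e-01  1.81213132e-02]
 [ 9.89222049e-04  1.81238129e-02  9.99835261e-01]
 [-9.99996435e-01 -2.46169223e-03  1.03400411e-03]] [ 0.73446981 -0.13347273  0.48982417] 0.33307450611891154
ztop 0.10400477429115969 top circle ((526.6416015625, 137.63888549804688), 15.439059257507324) [0.526  0.1364 0.1034]
z 0.064 289 x mid 0.5263221145300281 w 0.027050061286783333 ymin 0.12329536499977055
z 0.072 355 x mid 0.525780409423347 w 0.02874007368803988 ymin 0.1233682434845238
z 0.08 421 x mid 0.5259946608856186 w 0.028508234327095372 ymin 0.12330680698876324
z 0.088 497 x mid 0.5261431869577156 w 0.028519966285033393 ymin 0.12335234195831105
z 0.096 602 x mid 0.5260334979779813 w 0.02827335520356411 ymin 0.12323990492607446
2092 [0.0103 0.0144 0.0101 0.0101 0.0101 0.01   0.0097] slope 0.03493307850345476 x@.137 0.5462868875811798 yrange 0.08652888475399387 0.1559339248285161
2099 [0.0099 0.0154 0.0103 0.0101 0.0099 0.0101 0.0101] slope -0.0030966174385308157 x@.137 0.503377989699541 yrange 0.0872872516100063 0.15468435420054785
mid 0.5248324386403604 sep 0.042908897881638874
sprung 1267 [0.1015 0.1137] [0.5131 0.5364]
```

View pics/w4.png

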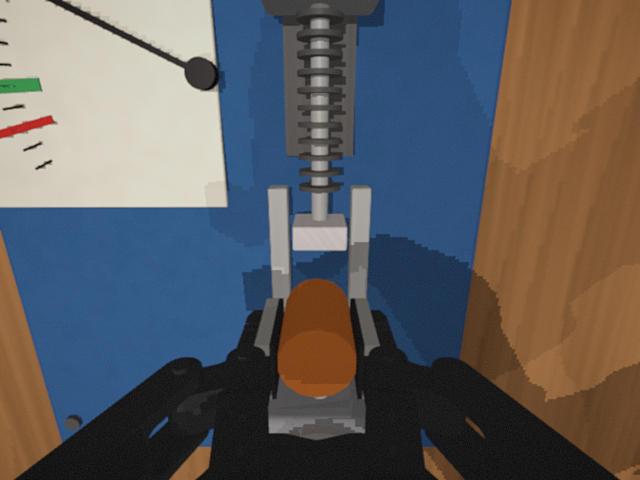

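apply_moves([
  [2.5,[0.4,0,0],[0,0,0]],
  [2.5,[0.4,0,0],[0,0,0]],
  [2.5,[0.4,0,0],[0,0,0]],
  [2.5,[0.4,0,0],[0,0,0]],
])

```text
clock: 7.58
ee_pos: [0.5242, 0.1356, 0.0764]
tcp_rot: [[0.0, -1.0, 0.018], [0.0, 0.018, 1.0], [-1.0, -0.0, 0.0]]
wrist_force: [0.2, 0.1, -0.9]
grip_width: 0.335
```

```bash
python3 - <<'E'
from h import *
s=r.read_state();print(s['clock'],s['ee_pos'],s['tcp_rot'],s['wrist_force'],s['grip_width'])
f=r.grab_frame('wrist');save(f,'w5');np.savez('w5.npz',**f)
E
python3 c.py w5.npz
```

```text
7.5833 [0.52418156 0.13561994 0.07638655] [[ 1.29098259e-04 -9.99839233e-01  1.79302045e-02]
 [ 1.04707298e-05  1.79302060e-02  9.99839241e-01]
 [-9.99999992e-01 -1.28889763e-04  1.27838048e-05]] [ 0.20387338  0.07720422 -0.91933519] 0.33518851729112475
ztop 0.09861480180152024 top circle ((525.1338500976562, 137.8605499267578), 15.293750762939453) [0.5251 0.1362 0.098 ]
z 0.059 281 x mid 0.5250122326884948 w 0.02743244767139086 ymin 0.12317191454527493
z 0.067 359 x mid 0.5247658799504584 w 0.028672560930108282 ymin 0.1231304913129855
z 0.075 422 x mid 0.5251583444163377 w 0.028455666405382773 ymin 0.12311798545632824
z 0.083 485 x mid 0.5251177463374852 w 0.0285560040605769 ymin 0.12314160727249379
z 0.091 597 x mid 0.5251103148031901 w 0.028567964010991154 ymin 0.12310668753468629
2123 [0.01   0.0145 0.0103 0.0103 0.0101 0.0102 0.0099] slope 0.03302351115528505 x@.137 0.546196767175736 yrange 0.08650713811677457 0.1533682425951607
2115 [0.0102 0.0153 0.01   0.0104 0.0102 0.0099 0.0098] slope -0.0012734247774577 x@.137 0.50339776139836 yrange 0.08731967703060614 0.1520277094164489
mid 0.524797264287048 sep 0.04279900577737594
sprung 1344 [0.1015 0.1134] [0.5129 0.5365]
```

Plug and guide centre line agree to 0.3 mm. Lowering to just above the guides, then slowly in.

apply_moves([
  [2.5,[0.8,0.03,-0.1],[0,0,0]],
  [2.5,[1.6,0.03,-0.1],[0,0,0]],
  [2.5,[2.1,0.03,-0.1],[0,0,0]],
  [2.5,[2.3,0.03,-0.1],[0,0,0]],
  [2.5,[2.4,0.03,-0.1],[0,0,0]],
  [2.5,[2.5,0.03,-0.1],[0,0,0]],
  [2.5,[2.6,0.03,-0.1],[0,0,0]],
  [2.5,[2.7,0.03,-0.1],[0,0,0]],
  [2.5,[2.8,0.03,-0.1],[0,0,0]],
  [2.5,[2.8,0.03,-0.1],[0,0,0]],
  [2.5,[2.8,0.03,-0.1],[0,0,0]],
])

```text
clock: 8.55
ee_pos: [0.5239, 0.1346, 0.0483]
tcp_rot: [[0.0, -1.0, 0.018], [0.0, 0.018, 1.0], [-1.0, -0.0, 0.0]]
wrist_force: [0.3, 0.5, 0.3]
grip_width: 0.333
```

It's about 4 mm into the guides with no contact force. Continuing to the bed.

apply_moves([
  [2.5,[0.1,0,0],[0,0,0]],
  [2.5,[0.2,0,0],[0,0,0]],
  [2.5,[0.3,0,0],[0,0,0]],
  [2.5,[0.4,0,0],[0,0,0]],
  [2.5,[0.48,0,0],[0,0,0]],
  [2.5,[0.54,0,0],[0,0,0]],
  [2.5,[0.58,0,0],[0,0,0]],
  [2.5,[0.58,0,0],[0,0,0]],
])

```text
clock: 9.22
ee_pos: [0.5238, 0.1346, 0.0429]
tcp_rot: [[0.0, -1.0, 0.018], [-0.0, 0.018, 1.0], [-1.0, -0.0, -0.0]]
wrist_force: [-1.6, -0.9, 3.3]
grip_width: 0.334
```

Light contact with the bed, 3 N. Releasing and backing straight up.

apply_moves([
  [3.4,[0,0,0],[0,0,0]],
  [3.8,[0,0,0],[0,0,0]],
  [4.5,[0,0,0],[0,0,0]],
  [5,[0,0,0],[0,0,0]],
  [5,[0,0,0],[0,0,0]],
  [5,[-0.5,0,0],[0,0,0]],
  [5,[-2,0,0],[0,0,0]],
  [5,[-5,0,0],[0,0,0]],
  [5,[-8,0,0],[0,0,0]],
  [5,[-12,0,0],[0,0,0]],
  [5,[-16,0,0],[0,0,0]],
  [5,[-18,0,0],[0,0,0]],
  [5,[-18,0,0],[0,0,0]],
  [5,[-18,0,0],[0,0,0]],
  [5,[-18,0,0],[0,0,0]],
])

```text
clock: 10.47
ee_pos: [0.5233, 0.1345, 0.2219]
tcp_rot: [[-0.001, -1.0, 0.018], [0.0, 0.018, 1.0], [-1.0, 0.001, -0.0]]
wrist_force: [0.4, 0.1, -0.3]
grip_width: 0.587
```

```bash
python3 - <<'E'
from h import *
s=r.read_state();print(s['clock'],s['ee_pos'],s['wrist_force'],s['grip_width'])
f=r.grab_frame('wrist');save(f,'w6');np.savez('w6.npz',**f)
E
python3 c.py w6.npz
```

```text
10.4667 [0.52330524 0.13454046 0.2219273 ] [ 0.40786227  0.141048   -0.28760141] 0.5870484366456862
ztop 0.06529461430323413 top circle ((524.5768432617188, 136.29713439941406), 14.488490104675293) [0.5236 0.1394 0.0645]
z 0.025 10 x mid 0.5265916293124056 w 0.013664245322764557 ymin 0.12219697913059899
z 0.033 37 x mid 0.5238970191021305 w 0.022330062062016043 ymin 0.12205269668255214
z 0.041 40 x mid 0.5248089467937578 w 0.02535370720920871 ymin 0.12205973452621786
z 0.049 42 x mid 0.5244176186319347 w 0.025720868913702177 ymin 0.12203141805468193
z 0.057 46 x mid 0.5247540516387423 w 0.025956091713143392 ymin 0.12210963444194817
914 [0.0091 0.0144 0.01   0.0094 0.0119 0.0095 0.0093] slope 0.027325428008537583 x@.137 0.5459545423756224 yrange 0.08665987572308614 0.16139541617919206
908 [0.0089 0.0133 0.0099 0.01   0.011  0.0093 0.0094] slope 0.004068531130695296 x@.137 0.5037015510056531 yrange 0.08735622149246597 0.16197104405123214
mid 0.5248280466906377 sep 0.042252991369969295
sprung 428 [0.1014 0.1132] [0.5131 0.5365]
driven 406 [0.1605 0.1738] [0.5127 0.5366]
```

View pics/w6.png

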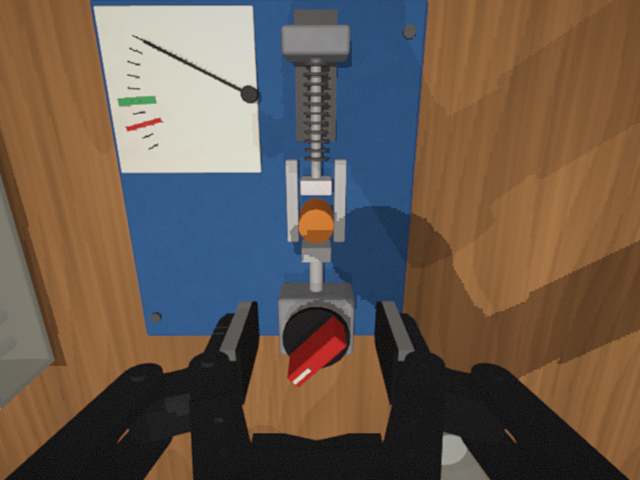

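The plug stands in the nest: top at z 0.065, x within 0.5 mm of the guide centre line, about 2 mm from nest in y, and the needle at rest. Next I'll measure the knob and needle.

```bash
cat > k.py <<'E'
from h import *
import sys
np.set_printoptions(precision=4,suppress=True)
for n in sys.argv[1:]:
    f=dict(np.load(n));W=pts(f);h=cv2.cvtColor(f['frame'],cv2.COLOR_RGB2HSV)
    red=((h[...,0]<8)|(h[...,0]>172))&(h[...,1]>140)|((h[...,1]<90)&(h[...,2]>200))
    m=red&(W[...,2]>.104)&(W[...,2]<.116)&(np.hypot(W[...,0]-.526,W[...,1]-.235)<.04)
    t=W[m];print(n,len(t),'ztop',np.median(t[:,2]),t.mean(0));print(cv2.minAreaRect((t[:,:2]*1000).astype(np.float32)))
    fl=(W[...,2]>.074)&(W[...,2]<.081)&(np.hypot(W[...,0]-.526,W[...,1]-.235)<.034)
    q=W[fl];print('flange',len(q),np.median(q[:,2]),cv2.minEnclosingCircle((q[:,:2]*1000).astype(np.float32)))
E
python3 k.py w1.npz w6.npz; python3 -c "
from h import *
s=r.read_state();print(s['joints'])"
```

```text
w1.npz 668 ztop 0.10925166822298363 [0.5256 0.2331 0.1089]
((526.3458862304688, 235.6199493408203), (55.854270935058594, 14.681472778320312), 44.77071762084961)
flange 1012 0.07751482666995851 ((526.4295043945312, 235.93199157714844), 30.23110580444336)
w6.npz 1141 ztop 0.10933293728264881 [0.5257 0.2333 0.1089]
((526.5409545898438, 235.93678283691406), (56.01933670043945, 14.557625770568848), 45.23894119262695)
flange 1648 0.07758804911081654 ((526.1909790039062, 236.3052520751953), 30.431734085083008)
[ 3.09977274e+01  1.39256053e+01  2.69677301e+00 -3.03731413e-02
 -7.89002920e+01 -3.20286223e+01]
```

The bar is at 45° in world, its axis at about (0.526, 0.236), top 109 mm. Approaching at the yaw that leaves the most clockwise wrist travel.

apply_moves([
  [5,[3,0,5],[-0.12,0,0]],
  [5,[6.2,0,10.1],[-0.24,0,0]],
  [5,[6.2,0,10.1],[-0.36,0,0]],
  [5,[6.2,0,10.1],[-0.48,0,0]],
  [5,[6.2,0,10.1],[-0.6,0,0]],
  [5,[6.2,0,10.1],[-0.72,0,0]],
  [5,[6.2,0,10.1],[-0.84,0,0]],
  [5,[6.2,0,10.1],[-0.96,0,0]],
  [5,[6.2,0,10.1],[-1.08,0,0]],
  [5,[6.2,0,10.1],[-1.2,0,0]],
  [5,[6.2,0,10.1],[-1.32,0,0]],
  [5,[6.2,0,10.1],[-1.44,0,0]],
  [5,[6.2,0,10.1],[-1.56,0,0]],
  [5,[6.2,0,10.1],[-1.68,0,0]],
  [5,[6.2,0,10.1],[-1.8,0,0]],
  [5,[6.2,0,10.1],[-1.92,0,0]],
  [5,[6.2,0,10.1],[-2.04,0,0]],
  [5,[6.2,0,10.1],[-2.16,0,0]],
  [5,[6.2,0,10.1],[-2.28,0,0]],
  [5,[6.2,0,10.1],[-2.374,0,0]],
])

```text
clock: 12.18
ee_pos: [0.525, 0.2351, 0.1589]
tcp_rot: [[-0.003, 0.711, -0.703], [-0.002, -0.703, -0.711], [-1.0, -0.0, 0.003]]
wrist_force: [0.5, -0.1, 1.2]
grip_width: 0.585
```

```bash
python3 - <<'E'
from h import *
np.set_printoptions(precision=4,suppress=True)
s=r.read_state();print(s['clock'],s['ee_pos'],s['tcp_rot'],s['joints'])
f=r.grab_frame('wrist');save(f,'w7');np.savez('w7.npz',**f)
s=r.read_state();print(s['clock'],s['ee_pos'])
f=r.grab_frame('scene');save(f,'s7');np.savez('s7.npz',**f)
f=r.grab_frame('top');save(f,'t7');np.savez('t7.npz',**f)
E
python3 k.py w7.npz
```

```text
12.1833 [0.525  0.2351 0.1589] [[-0.0025  0.7112 -0.703 ]
 [-0.0018 -0.703  -0.7112]
 [-1.     -0.0005  0.0031]] [ 39.6904  19.5955   1.3206  -0.0111 -71.9034  95.6483]
12.2333 [0.5249 0.2351 0.159 ]
w7.npz 2316 ztop 0.10977930374198454 [0.5281 0.2383 0.1097]
((526.7427368164062, 236.93081665039062), (55.79440689086914, 13.943577766418457), 44.77543258666992)
flange 4638 0.0778846235882457 ((526.58349609375, 236.2987060546875), 30.2756290435791)
```

View pics/w7.png

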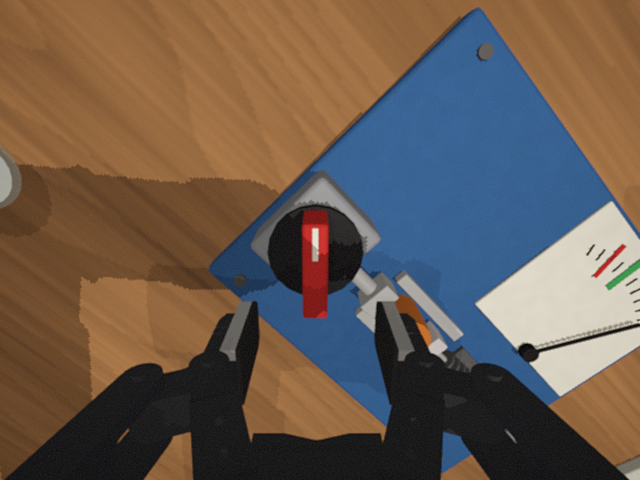

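View pics/t7.png

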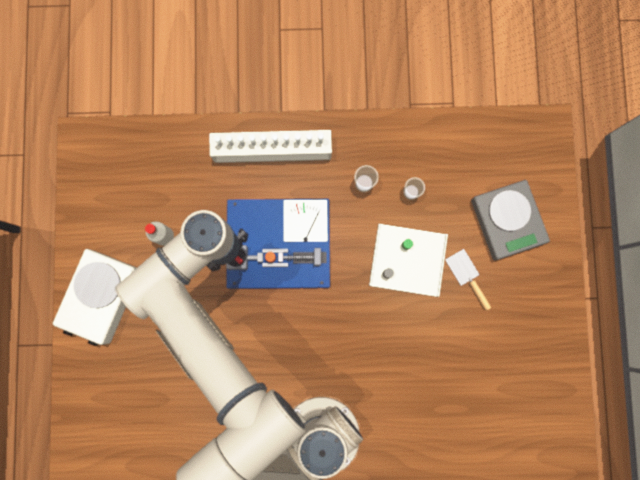

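View pics/s7.png

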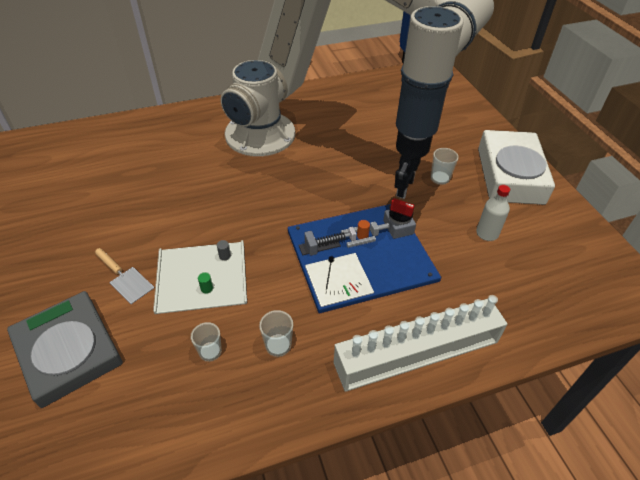

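The bar sits centred between the fingers (bar col 315, finger midline 317). The scene and top cameras both keep the dial in view. Descending to grip the bar with the tips about 6 mm above the flange.

apply_moves([
  [5,[2,0,-0.15],[0,0,0]],
  [5,[4,0,-0.15],[0,0,0]],
  [5,[5.5,0,-0.15],[0,0,0]],
  [5,[6.4,0,-0.15],[0,0,0]],
  [5,[6.6,0,-0.15],[0,0,0]],
  [3,[6.6,0,-0.15],[0,0,0]],
  [2.4,[6.6,0,-0.15],[0,0,0]],
  [2,[6.6,0,-0.15],[0,0,0]],
  [1.8,[6.6,0,-0.15],[0,0,0]],
  [1.6,[6.6,0,-0.15],[0,0,0]],
  [1.4,[6.6,0,-0.15],[0,0,0]],
  [1.2,[6.6,0,-0.15],[0,0,0]],
  [1,[6.6,0,-0.15],[0,0,0]],
  [1,[6.6,0,-0.15],[0,0,0]],
  [1,[6.6,0,-0.15],[0,0,0]],
])

```text
clock: 13.58
ee_pos: [0.5264, 0.2376, 0.0947]
tcp_rot: [[-0.0, 0.707, -0.707], [0.002, -0.707, -0.707], [-1.0, -0.001, -0.001]]
wrist_force: [-2.6, 3.9, 1.4]
grip_width: 0.15
```

```bash
python3 -c "
from h import *
np.set_printoptions(precision=4,suppress=True)
s=r.read_state();print(s['clock'],s['ee_pos'],s['tcp_rot'],s['wrist_force'],s['wrist_torque'],s['grip_width']*85.4)"
```

```text
13.5833 [0.5264 0.2376 0.0947] [[-0.      0.7071 -0.7072]
 [ 0.0017 -0.7072 -0.7071]
 [-1.     -0.0012 -0.0012]] [-2.5733  3.8806  1.4092] [1.5882 1.1603 0.0191] 12.824632400617553
```

Gripped, with about 4.6 N lateral. Now pressing slowly.

apply_moves([
  [1,[0.05,0,0],[0,0,0]],
  [1,[0.1,0,0],[0,0,0]],
  [1,[0.15,0,0],[0,0,0]],
  [1,[0.15,0,0],[0,0,0]],
])

```text
clock: 13.92
ee_pos: [0.5264, 0.2376, 0.0932]
tcp_rot: [[-0.0, 0.707, -0.707], [0.002, -0.707, -0.707], [-1.0, -0.001, -0.001]]
wrist_force: [-4.1, 4.2, 1.5]
grip_width: 0.15
```

apply_moves([
  [1,[0.05,0,0],[0,0,0]],
  [1,[0.1,0,0],[0,0,0]],
  [1,[0.15,0,0],[0,0,0]],
  [1,[0.15,0,0],[0,0,0]],
])

```text
clock: 14.25
ee_pos: [0.5264, 0.2376, 0.0921]
tcp_rot: [[0.0, 0.707, -0.707], [0.002, -0.707, -0.707], [-1.0, -0.001, -0.001]]
wrist_force: [-3.6, 4.9, 4.1]
grip_width: 0.149
```

apply_moves([
  [1,[0.03,0,0],[0,0,0]],
  [1,[0.06,0,0],[0,0,0]],
  [1,[0.06,0,0],[0,0,0]],
  [1,[0.06,0,0],[0,0,0]],
])

```text
clock: 14.58
ee_pos: [0.5265, 0.2376, 0.0919]
tcp_rot: [[0.0, 0.707, -0.707], [0.002, -0.707, -0.707], [-1.0, -0.001, -0.002]]
wrist_force: [-5.4, 4.3, 6.5]
grip_width: 0.15
```

apply_moves([
  [1,[0.04,0,0],[0,0,0]],
  [1,[0.08,0,0],[0,0,0]],
  [1,[0.08,0,0],[0,0,0]],
  [1,[0.08,0,0],[0,0,0]],
])

```text
clock: 14.92
ee_pos: [0.5265, 0.2376, 0.0918]
tcp_rot: [[0.001, 0.707, -0.707], [0.002, -0.707, -0.707], [-1.0, -0.001, -0.002]]
wrist_force: [-7.5, 3.9, 11.1]
grip_width: 0.15
```

apply_moves([
  [1,[0.04,0,0],[0,0,0]],
  [1,[0.08,0,0],[0,0,0]],
  [1,[0.12,0,0],[0,0,0]],
  [1,[0.12,0,0],[0,0,0]],
])

```text
clock: 15.25
ee_pos: [0.5265, 0.2376, 0.0916]
tcp_rot: [[0.002, 0.708, -0.707], [0.002, -0.707, -0.708], [-1.0, -0.0, -0.002]]
wrist_force: [-10.3, 1.8, 17.1]
grip_width: 0.15
```

17 N on the knob. A small test turn clockwise.

apply_moves([
  [1,[0,0,0],[0.05,0,0]],
  [1,[0,0,0],[0.1,0,0]],
  [1,[0,0,0],[0.15,0,0]],
  [1,[0,0,0],[0.2,0,0]],
  [1,[0,0,0],[0.25,0,0]],
  [1,[0,0,0],[0.3,0,0]],
  [1,[0,0,0],[0.3,0,0]],
])

```text
clock: 15.83
ee_pos: [0.5267, 0.2374, 0.0916]
tcp_rot: [[0.002, 0.465, -0.885], [0.002, -0.885, -0.465], [-1.0, -0.001, -0.002]]
wrist_force: [-10.1, 2.6, 15.4]
grip_width: 0.152
```

```bash
cat > j.py <<'E'
from h import *
import sys
np.set_printoptions(precision=4,suppress=True)
s=r.read_state();print(s['clock'],s['ee_pos'],s['wrist_force'],s['wrist_torque'],s['joints'][5])
f=r.grab_frame('scene');save(f,'s'+sys.argv[1]);np.savez('s'+sys.argv[1]+'.npz',**f)
f=r.grab_frame('top');save(f,'t'+sys.argv[1]);np.savez('t'+sys.argv[1]+'.npz',**f)
W=pts(f);i=f['frame']
cr=cv2.resize(i[190:295,220:340],None,fx=5,fy=5,interpolation=cv2.INTER_CUBIC);cv2.imwrite('pics/tc'+sys.argv[1]+'.png',cv2.cvtColor(cr,cv2.COLOR_RGB2BGR))
cr=cv2.resize(dict(np.load('s'+sys.argv[1]+'.npz'))['frame'][195:310,280:440],None,fx=5,fy=5,interpolation=cv2.INTER_CUBIC);cv2.imwrite('pics/sc'+sys.argv[1]+'.png',cv2.cvtColor(cr,cv2.COLOR_RGB2BGR))
E
python3 j.py 8
```

```text
15.8333 [0.5267 0.2374 0.0916] [-10.0706   2.6172  15.3651] [ 0.8535  3.4217 -0.0599] 77.94478236977898
```

View pics/sc8.png

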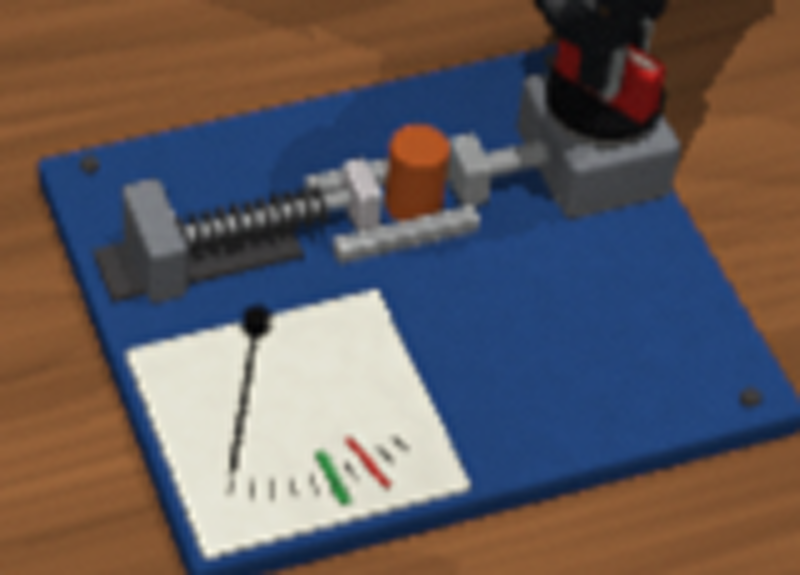

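View pics/tc8.png

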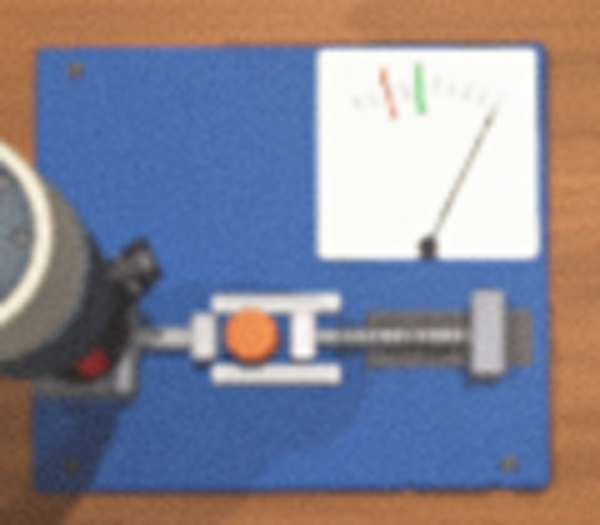

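```bash
cat > jaw.py <<'E'
from h import *
import sys
np.set_printoptions(precision=4,suppress=True)
for n in sys.argv[1:]:
    f=dict(np.load(n));W=pts(f);h=cv2.cvtColor(f['frame'],cv2.COLOR_RGB2HSV)
    grey=(h[...,1]<90)
    m=grey&(W[...,2]>.036)&(W[...,2]<.056)&(abs(W[...,0]-.5247)<.02)
    a=W[m&(W[...,1]>.085)&(W[...,1]<.128)];b=W[m&(W[...,1]>.135)&(W[...,1]<.185)]
    print(n,'sprung',len(a),np.percentile(a[:,1],[3,50,97]),'driven',len(b),np.percentile(b[:,1],[3,15,50,97]))
    o=(h[...,0]<16)&(h[...,1]>170)&(W[...,2]>.055)&(W[...,2]<.07)&(abs(W[...,1]-.13)<.04);t=W[o];print('  plug',len(t),np.median(t,0))
E
python3 jaw.py s7.npz s8.npz t7.npz t8.npz w6.npz
```

```text
s7.npz sprung 79 [0.0875 0.1047 0.1139] driven 81 [0.1608 0.162  0.1678 0.182 ]
  plug 88 [0.5271 0.1355 0.0631]
s8.npz sprung 82 [0.0855 0.1044 0.1142] driven 85 [0.1591 0.1606 0.1658 0.1837]
  plug 88 [0.5282 0.1353 0.0633]
t7.npz sprung 50 [0.0868 0.1011 0.1207] driven 59 [0.1563 0.1596 0.1662 0.1835]
  plug 6 [0.5211 0.1378 0.0647]
t8.npz sprung 45 [0.0894 0.1011 0.1137] driven 67 [0.1537 0.1563 0.1629 0.1839]
  plug 6 [0.5183 0.1321 0.0661]
w6.npz sprung 710 [0.086  0.1037 0.1129] driven 652 [0.1604 0.1608 0.1669 0.1832]
  plug 994 [0.5247 0.1351 0.0646]
```

The clutch drives: torque about 0.06 N m, and the jaw moved about 2 mm for 0.3 rad. About 3.6 rad in total is expected to reach the mark. Continuing in chunks.

apply_moves([
  [1,[0.02,0,0],[0.06,0,0]],
  [1,[0.03,0,0],[0.12,0,0]],
  [1,[0.03,0,0],[0.18,0,0]],
  [1,[0.03,0,0],[0.24,0,0]],
  [1,[0.03,0,0],[0.3,0,0]],
  [1,[0.03,0,0],[0.36,0,0]],
  [1,[0.03,0,0],[0.42,0,0]],
  [1,[0.03,0,0],[0.48,0,0]],
  [1,[0.03,0,0],[0.54,0,0]],
  [1,[0.03,0,0],[0.6,0,0]],
])

```text
clock: 16.77
ee_pos: [0.5268, 0.2369, 0.0916]
tcp_rot: [[0.002, -0.116, -0.993], [0.001, -0.993, 0.116], [-1.0, -0.001, -0.002]]
wrist_force: [-9.8, 0.3, 18.2]
grip_width: 0.146
```

apply_moves([
  [1,[0,0,0],[0.06,0,0]],
  [1,[0,0,0],[0.12,0,0]],
  [1,[0,0,0],[0.18,0,0]],
  [1,[0,0,0],[0.24,0,0]],
  [1,[0,0,0],[0.3,0,0]],
  [1,[0,0,0],[0.36,0,0]],
  [1,[0,0,0],[0.42,0,0]],
  [1,[0,0,0],[0.48,0,0]],
  [1,[0,0,0],[0.54,0,0]],
  [1,[0,0,0],[0.6,0,0]],
])

```text
clock: 17.6
ee_pos: [0.5265, 0.2364, 0.0916]
tcp_rot: [[0.001, -0.657, -0.754], [-0.0, -0.754, 0.657], [-1.0, -0.001, -0.001]]
wrist_force: [-10.7, -0.3, 17.8]
grip_width: 0.152
```

```bash
python3 j.py 9; python3 jaw.py s9.npz t9.npz
```

```text
17.6 [0.5265 0.2364 0.0916] [-10.669   -0.2626  17.7514] [-0.2127  3.745   0.1084] 9.179804764059032
s9.npz sprung 81 [0.0863 0.1044 0.1139] driven 82 [0.1512 0.1536 0.1619 0.1827]
  plug 91 [0.5291 0.134  0.063 ]
t9.npz sprung 55 [0.0883 0.1018 0.1186] driven 77 [0.1459 0.1484 0.157  0.1836]
  plug 2 [0.524  0.1351 0.0641]
```

View pics/sc9.png

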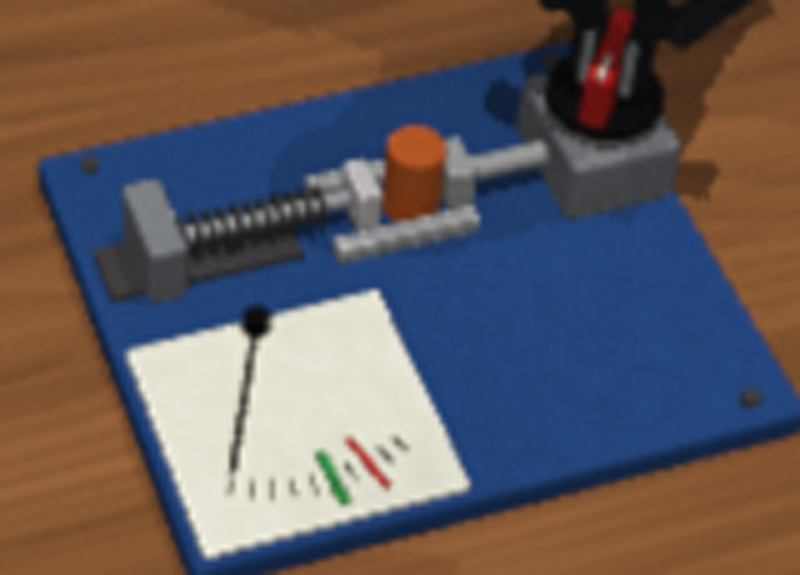

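The jaw has reached the plug as predicted, with about 10 mm of travel for 1.5 rad. Continuing.

apply_moves([
  [1,[0,0,0],[0.06,0,0]],
  [1,[0,0,0],[0.12,0,0]],
  [1,[0,0,0],[0.18,0,0]],
  [1,[0,0,0],[0.24,0,0]],
  [1,[0,0,0],[0.3,0,0]],
  [1,[0,0,0],[0.36,0,0]],
  [1,[0,0,0],[0.42,0,0]],
  [1,[0,0,0],[0.48,0,0]],
  [1,[0,0,0],[0.54,0,0]],
  [1,[0,0,0],[0.6,0,0]],
  [1,[0,0,0],[0.66,0,0]],
  [1,[0,0,0],[0.72,0,0]],
  [1,[0,0,0],[0.78,0,0]],
])

```text
clock: 18.78
ee_pos: [0.5259, 0.2361, 0.0916]
tcp_rot: [[0.0, -0.997, -0.074], [-0.001, -0.074, 0.997], [-1.0, -0.0, -0.001]]
wrist_force: [-12.3, -1.0, 19.9]
grip_width: 0.149
```

```bash
python3 j.py 10; python3 jaw.py s10.npz t10.npz
```

```text
18.7833 [0.5259 0.2361 0.0916] [-12.3446  -1.0186  19.9202] [-0.3324  4.5989  0.1442] -35.50990180633559
s10.npz sprung 80 [0.0861 0.1043 0.1135] driven 88 [0.1453 0.1484 0.1557 0.1829]
  plug 89 [0.5278 0.128  0.0631]
t10.npz sprung 47 [0.0875 0.1009 0.1137] driven 85 [0.1418 0.1448 0.1537 0.1835]
  plug 5 [0.5208 0.1326 0.0649]
```

View pics/sc10.png

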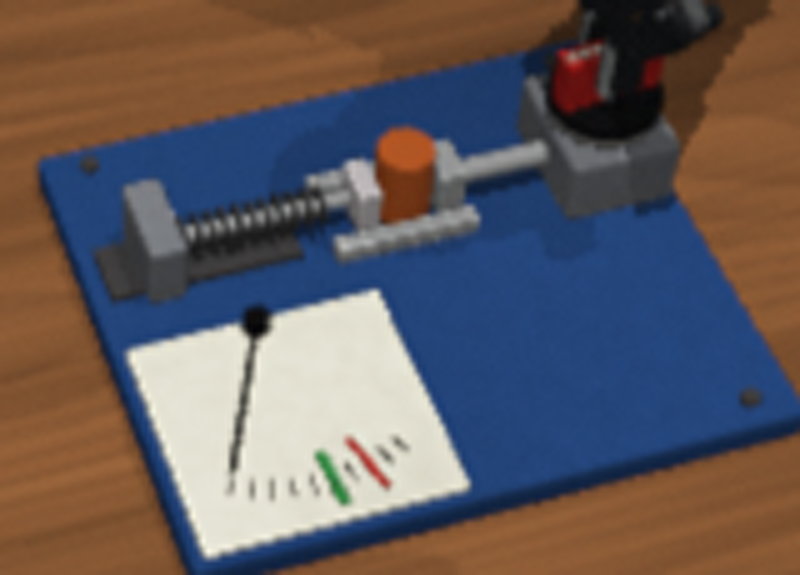

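Total turn is 2.28 rad and the plug is about to touch the sprung jaw. Press eased slightly. Continuing 0.6 rad.

apply_moves([
  [1,[-0.03,0,0],[0.06,0,0]],
  [1,[-0.04,0,0],[0.12,0,0]],
  [1,[-0.04,0,0],[0.18,0,0]],
  [1,[-0.04,0,0],[0.24,0,0]],
  [1,[-0.04,0,0],[0.3,0,0]],
  [1,[-0.04,0,0],[0.36,0,0]],
  [1,[-0.04,0,0],[0.42,0,0]],
  [1,[-0.04,0,0],[0.48,0,0]],
  [1,[-0.04,0,0],[0.54,0,0]],
  [1,[-0.04,0,0],[0.6,0,0]],
])

```text
clock: 19.72
ee_pos: [0.5254, 0.2362, 0.0916]
tcp_rot: [[-0.001, -0.865, 0.502], [-0.001, 0.502, 0.865], [-1.0, 0.001, -0.001]]
wrist_force: [-12.9, 0.0, 18.9]
grip_width: 0.151
```

```bash
python3 j.py 11; python3 jaw.py s11.npz t11.npz
```

```text
19.7167 [0.5254 0.2362 0.0916] [-12.9283   0.0055  18.8718] [-0.015   4.8759  0.1765] -69.887123179008
s11.npz sprung 79 [0.0857 0.1017 0.111 ] driven 100 [0.1412 0.1444 0.1533 0.1821]
  plug 92 [0.5277 0.1237 0.0627]
t11.npz sprung 49 [0.0876 0.0985 0.1118] driven 87 [0.1368 0.1398 0.1513 0.1821]
  plug 3 [0.5268 0.1263 0.0628]
```

View pics/sc11.png

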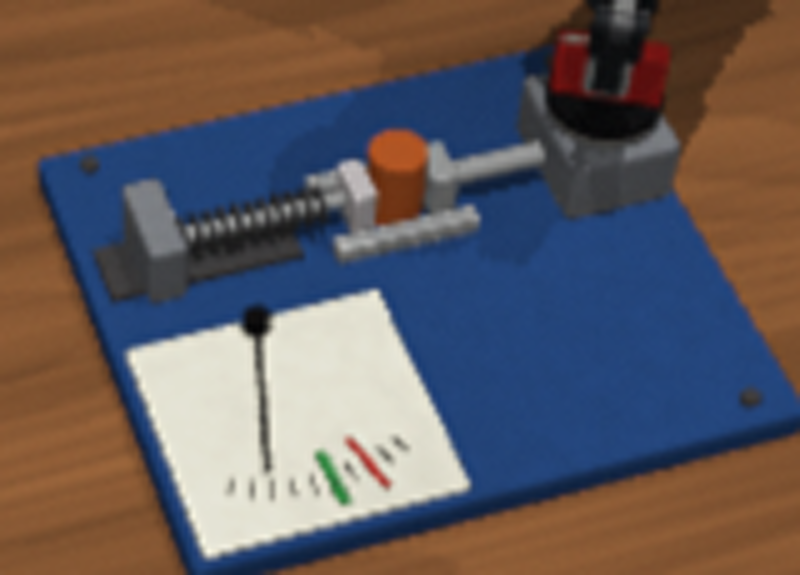

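View pics/tc11.png

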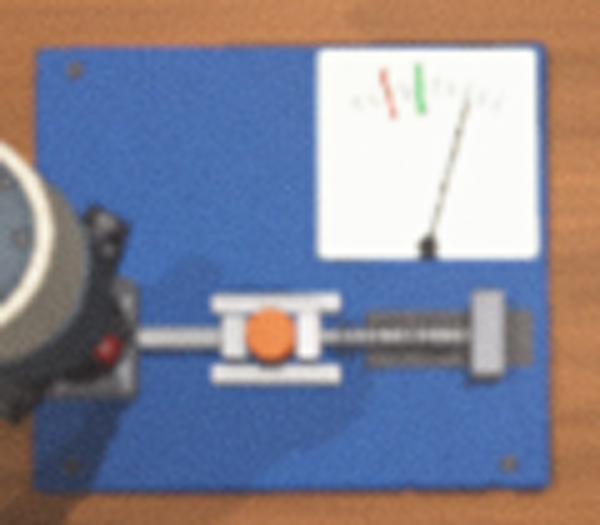

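The needle is at about 0.18–0.20, on the third tick, with green at 0.50. That leaves about 0.7 rad. Turning 0.45, then checking.

apply_moves([
  [1,[0,0,0],[0.05,0,0]],
  [1,[0,0,0],[0.1,0,0]],
  [1,[0,0,0],[0.15,0,0]],
  [1,[0,0,0],[0.2,0,0]],
  [1,[0,0,0],[0.25,0,0]],
  [1,[0,0,0],[0.3,0,0]],
  [1,[0,0,0],[0.35,0,0]],
  [1,[0,0,0],[0.4,0,0]],
  [1,[0,0,0],[0.45,0,0]],
  [1,[0,0,0],[0.45,0,0]],
  [1,[0,0,0],[0.45,0,0]],
])

```text
clock: 20.73
ee_pos: [0.5251, 0.2365, 0.0915]
tcp_rot: [[-0.001, -0.562, 0.827], [-0.0, 0.827, 0.562], [-1.0, 0.001, -0.001]]
wrist_force: [-13.8, 0.7, 20.4]
grip_width: 0.146
```

```bash
python3 j.py 12; cat > nd.py <<'E'
from h import *
import sys
# needle angle from images: rectify dial plane z=.024
for n in sys.argv[1:]:
    f=dict(np.load(n))
    # world grid about dial, 0.5mm
    xs=np.arange(.56,.72,.0005);ys=np.arange(-.05,.12,.0005)
    X,Y=np.meshgrid(xs,ys);P=np.stack([X,Y,np.full_like(X,.025)],-1)
    c=(P-f['position'])@np.array(f['rotation']);q=c@np.array(f['camera_matrix']).T
    u=(q[...,0]/q[...,2]).astype(np.float32);v=(q[...,1]/q[...,2]).astype(np.float32)
    im=cv2.remap(f['frame'],u,v,cv2.INTER_CUBIC);cv2.imwrite('pics/rect_'+n[:-4]+'.png',cv2.resize(cv2.cvtColor(im,cv2.COLOR_RGB2BGR),None,fx=1.7,fy=1.7))
    hs=cv2.cvtColor(im,cv2.COLOR_RGB2HSV).astype(int)
    # pivot: darkest blob
    g=im.sum(2).astype(float);b=cv2.GaussianBlur(g,(0,0),8);b[:, :10]=1e9
    hsv=hs
    k=(hs[...,0]>40)&(hs[...,0]<85)&(hs[...,1]>90)
    gy,gx=np.nonzero(k)
    gp=None if not len(gx) else (xs[gx].mean(),ys[gy].mean())
    rd=((hs[...,0]<8)|(hs[...,0]>172))&(hs[...,1]>90)&(X>.63)
    ry,rx=np.nonzero(rd);rp=(xs[rx].mean(),ys[ry].mean()) if len(rx) else None
    mask=(np.hypot(X-.587,Y-.03)<.02)
    bb=np.where(mask,cv2.GaussianBlur(g,(0,0),5),1e9);iy,ix=np.unravel_index(bb.argmin(),bb.shape);pv=(xs[ix],ys[iy])
    # polar dark search
    best=[]
    for a in np.arange(-60,60,.25):
        rr=np.arange(.03,.085,.001);px=pv[0]+rr*np.cos(np.radians(a));py=pv[1]+rr*np.sin(np.radians(a))
        ii=np.clip(((py-ys[0])/.0005).round().astype(int),0,len(ys)-1);jj=np.clip(((px-xs[0])/.0005).round().astype(int),0,len(xs)-1)
        best.append((g[ii,jj].mean(),a))
    best=np.array(best);best=best[np.argsort(best[:,0])]
    w=best[:6]
    print(n,'pivot',pv,'green',gp,'gang',gp and np.degrees(np.arctan2(gp[1]-pv[1],gp[0]-pv[0])),'red ang',rp and np.degrees(np.arctan2(rp[1]-pv[1],rp[0]-pv[0])),'needle',w[:,1].mean(),w[:,1])
E
python3 nd.py s7.npz s11.npz s12.npz t7.npz t11.npz t12.npz w6.npz
```

```text
20.7333 [0.5251 0.2365 0.0915] [-13.7859   0.6916  20.4474] [ 0.2668  5.2929 -0.0945] -95.52778210548595
s7.npz pivot (np.float64(0.5764999999999982), np.float64(0.03250000000000007)) green (np.float64(0.6751461038960911), np.float64(0.0355725108225109)) gang 1.7840036387218356 red ang 9.579471350515 needle -26.375 [-26.25 -26.5  -26.   -26.75 -25.75 -27.  ]
s11.npz pivot (np.float64(0.5764999999999982), np.float64(0.03250000000000007)) green (np.float64(0.675195227765714), np.float64(0.035570498915401386)) gang 1.7819494074669726 red ang 11.224535922141637 needle -15.625 [-15.75 -15.5  -16.   -15.25 -16.25 -15.  ]
s12.npz pivot (np.float64(0.5764999999999982), np.float64(0.03250000000000007)) green (np.float64(0.6751941431670156), np.float64(0.03557917570498923)) gang 1.7870013059653054 red ang 10.696203930871421 needle -4.375 [-4.5  -4.25 -4.75 -4.   -5.   -3.75]
t7.npz pivot (np.float64(0.5774999999999981), np.float64(0.029000000000000067)) green None gang None red ang -3.7227610756394167 needle -25.875 [-25.75 -26.   -26.25 -25.5  -25.25 -26.5 ]
t11.npz pivot (np.float64(0.5774999999999981), np.float64(0.029000000000000067)) green None gang None red ang -29.35775354279399 needle -15.625 [-15.5  -15.75 -16.   -15.25 -16.25 -15.  ]
t12.npz pivot (np.float64(0.5779999999999981), np.float64(0.029000000000000067)) green None gang None red ang 5.31076723076472 needle -5.125 [-5.25 -5.   -5.5  -4.75 -5.75 -4.5 ]
w6.npz pivot (np.float64(0.5734999999999986), np.float64(0.03300000000000007)) green (np.float64(0.6734116202945866), np.float64(0.0357495908346973)) gang 1.5763951797269442 red ang 12.473120363416726 needle -25.125 [-25.25 -25.   -25.5  -24.75 -25.75 -24.5 ]
```

View pics/sc12.png

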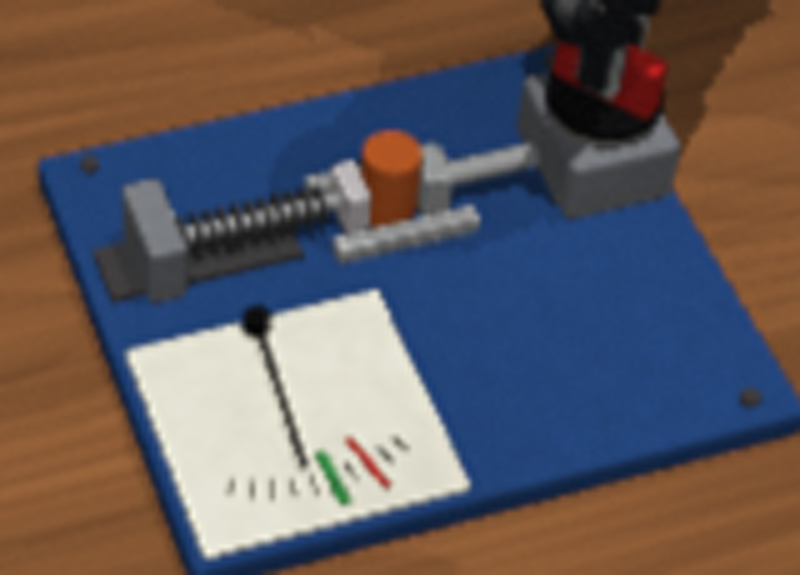

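View pics/rect_s12.png

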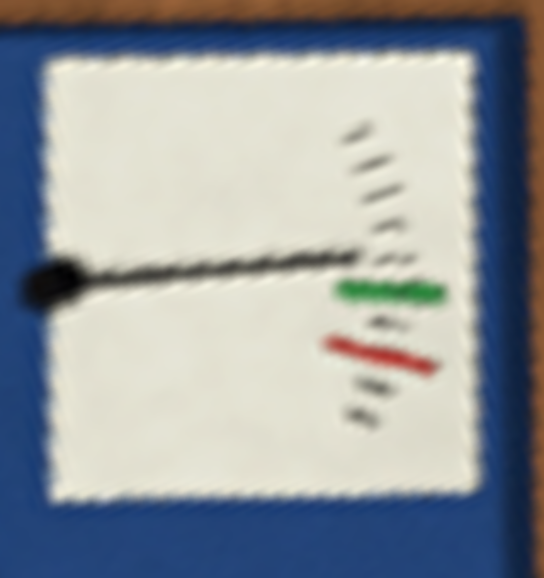

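The needle is at about 0.37–0.38, just short of green. Turning another 0.28 rad.

apply_moves([
  [1,[-0.02,0,0],[0.04,0,0]],
  [1,[-0.03,0,0],[0.08,0,0]],
  [1,[-0.03,0,0],[0.12,0,0]],
  [1,[-0.03,0,0],[0.16,0,0]],
  [1,[-0.03,0,0],[0.2,0,0]],
  [1,[-0.03,0,0],[0.24,0,0]],
  [1,[-0.03,0,0],[0.28,0,0]],
  [1,[-0.03,0,0],[0.28,0,0]],
  [1,[-0.03,0,0],[0.28,0,0]],
])

```text
clock: 21.58
ee_pos: [0.525, 0.2368, 0.0916]
tcp_rot: [[-0.002, -0.312, 0.95], [0.0, 0.95, 0.312], [-1.0, 0.001, -0.002]]
wrist_force: [-15.2, 0.8, 18.8]
grip_width: 0.147
```

```bash
python3 j.py 13; python3 nd.py s13.npz t13.npz
```

```text
21.5833 [0.525  0.2368 0.0916] [-15.1651   0.7919  18.7806] [0.6404 5.1932 0.0237] -111.56684157755116
s13.npz pivot (np.float64(0.5764999999999982), np.float64(0.03250000000000007)) green (np.float64(0.6760302325581268), np.float64(0.03555465116279078)) gang 1.757895013143226 red ang 9.598398380123117 needle 2.375 [2.5  2.25 2.   2.75 1.75 3.  ]
t13.npz pivot (np.float64(0.5774999999999981), np.float64(0.029000000000000067)) green None gang None red ang -21.10171610341392 needle 1.375 [1.5  1.25 1.75 1.   2.   0.75]
```

View pics/rect_s13.png

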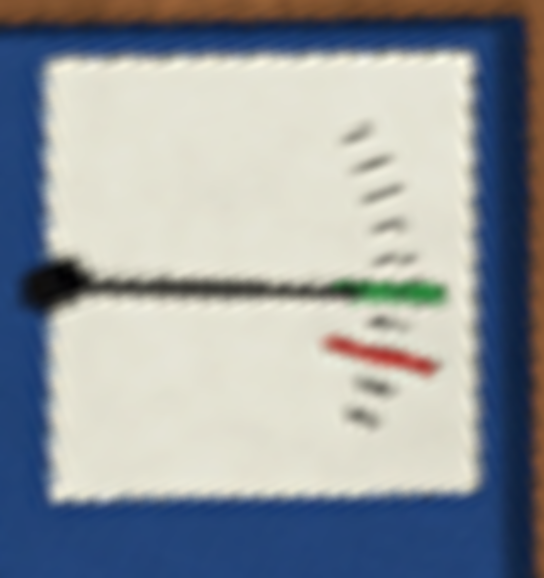

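The needle is on the green mark (rectified row 291 against the green mark's 292). I'll let the knob up, open, and retreat upward.

apply_moves([
  [1,[-0.1,0,0],[0,0,0]],
  [1,[-0.2,0,0],[0,0,0]],
  [1,[-0.3,0,0],[0,0,0]],
  [1,[-0.4,0,0],[0,0,0]],
  [1,[-0.5,0,0],[0,0,0]],
  [1,[-0.6,0,0],[0,0,0]],
  [1,[-0.65,0,0],[0,0,0]],
  [2.5,[-0.65,0,0],[0,0,0]],
  [4,[-0.65,0,0],[0,0,0]],
  [5,[-0.65,0,0],[0,0,0]],
  [5,[-0.65,0,0],[0,0,0]],
  [5,[-0.65,0,0],[0,0,0]],
  [5,[-2,0,0],[0,0,0]],
  [5,[-5,0,0],[0,0,0]],
  [5,[-9,0,0],[0,0,0]],
  [5,[-13,0,0],[0,0,0]],
  [5,[-16,0,0],[0,0,0]],
  [5,[-16,0,0],[0,0,0]],
  [5,[-16,0,0],[0,0,0]],
])

```text
clock: 23.27
ee_pos: [0.5276, 0.2371, 0.2517]
tcp_rot: [[0.004, -0.311, 0.95], [0.003, 0.95, 0.311], [-1.0, 0.001, 0.005]]
wrist_force: [-0.6, -0.7, 0.1]
grip_width: 0.584
```

```bash
python3 j.py 14; python3 nd.py s14.npz t14.npz; python3 - <<'E'
from h import *
f=r.grab_frame('wrist');save(f,'w14');np.savez('w14.npz',**f)
E
python3 jaw.py s14.npz; python3 c.py w14.npz
```

```text
23.2667 [0.5276 0.2371 0.2517] [-0.5932 -0.7402  0.1043] [ 0.0272  0.0047 -0.0089] -111.55339105604676
s14.npz pivot (np.float64(0.5764999999999982), np.float64(0.03250000000000007)) green (np.float64(0.6760442890442764), np.float64(0.03555011655011663)) gang 1.7550393552747812 red ang 10.220004765052906 needle 2.375 [2.5  2.25 2.   2.75 1.75 3.  ]
t14.npz pivot (np.float64(0.5769999999999982), np.float64(0.029000000000000067)) green None gang None red ang -20.882195486203965 needle 1.375 [1.5  1.25 1.75 1.   2.   0.75]
s14.npz sprung 72 [0.0856 0.0977 0.1055] driven 105 [0.1371 0.1408 0.1501 0.1827]
  plug 90 [0.5281 0.118  0.0629]
ztop 0.06408685847371323 top circle ((521.5870361328125, 123.6130599975586), 13.665436744689941) [0.5165 0.1289 0.0634]
z 0.024 7 x mid 0.5118570262793162 w 0.003926785473351457 ymin 0.12213021011719863
z 0.032 24 x mid 0.5118593089755652 w 0.00426862157661001 ymin 0.11956195523748919
z 0.04 29 x mid 0.5124371515527438 w 0.005909523413904716 ymin 0.11837230847867747
z 0.048 43 x mid 0.5140171807447005 w 0.009767122536122663 ymin 0.11706637177830423
z 0.056 63 x mid 0.5191580258638806 w 0.019953295489169687 ymin 0.11938509685946382
593 [0.0083 0.0083 0.0028 0.008  0.0109 0.0088 0.0139] slope -0.02637100857972927 x@.137 0.5461880367995781 yrange 0.08674810798449765 0.1616341233367255
939 [0.0099 0.0138 0.0154 0.0101 0.0099 0.0139 0.0146] slope 0.030858857633991748 x@.137 0.504618443705278 yrange 0.08700132777124124 0.1619659944244006
mid 0.525403240252428 sep 0.041569593094300084
sprung 285 [0.0939 0.1058] [0.5128 0.5365]
driven 143 [0.145  0.1496] [0.513  0.5363]
```

View pics/sc14.png

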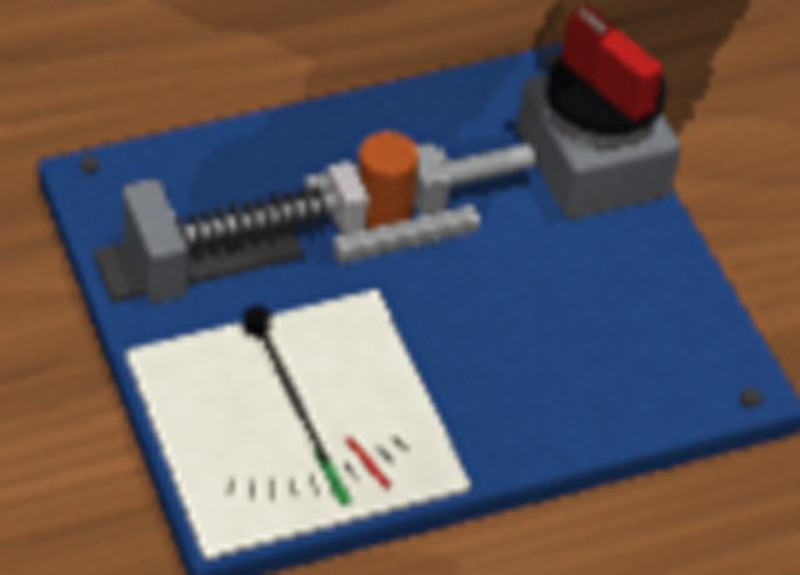

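View pics/w14.png

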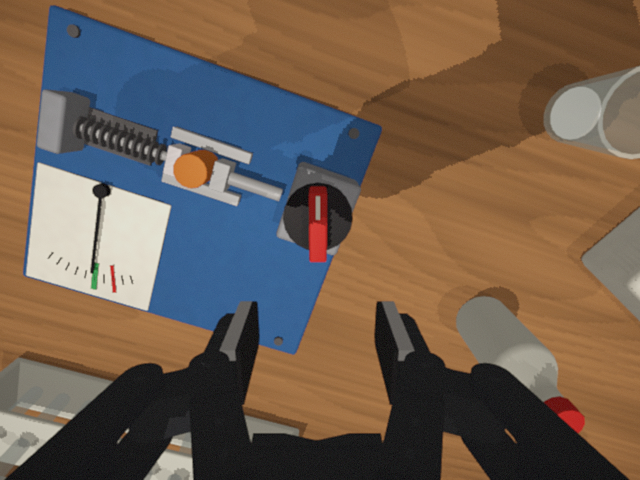

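View pics/rect_s14.png

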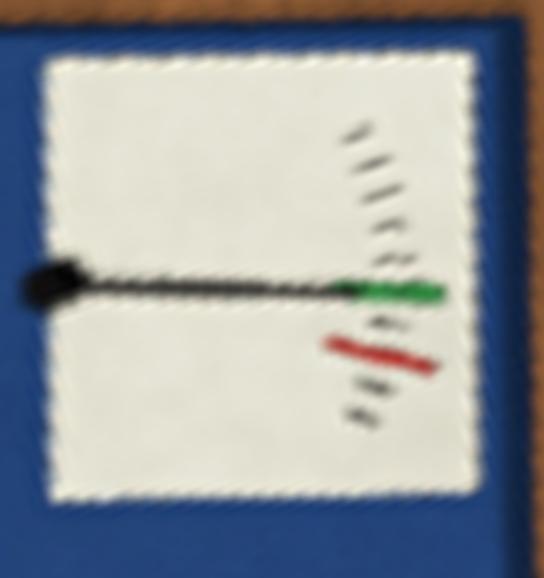

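With the robot clear, the needle stays on green in all three views: 0.50 from scene, 0.48 from top, and 0.475 from the jaw's 7.6 mm. The plug is upright and clamped. Handing in.

```bash
python3 -c "
from h import *
print(r.close_job(), r.read_state()['clock'])"
```

```text
the job is handed in; nothing more can be done
the job is handed in; nothing more can be done
```

The orange plug is standing in the nest, clamped between the jaws, with the gauge needle resting on the green mark. I handed the job in at about 23.5 s of the 64 s allowed; the system gave no verdict.

- **Plug:** I placed it between the guides with a light touch on the bed (about 3 N on the wrist) and let go. Before turning the knob, its top was at 65 mm, it was within about 0.5 mm of the guide centre line and about 2 mm from the nest point in y. The needle was still at rest.
- **Knob:** I gripped the bar, pressed with about 15 to 20 N on the wrist, and turned it roughly 3.6 rad clockwise in one go. The most I read was 20.4 N. Then I let the knob up, opened the fingers and lifted clear.
- **Final needle check:** after release it read 0.50 rad in the scene camera and 0.48 in the top camera. The sprung jaw's 7.6 mm travel gives 0.475. These differ by about 0.025 rad, but all are within 0.43 to 0.57, and the needle was the same before and after I lifted off.
- **Final plug check:** it looked upright in the pictures. Its top measured 64 mm in the last wrist image, against 65 mm expected. My side fit for its x position was unreliable in that oblique view, so the centring figure above is from before clamping.
- **Other items:** I did not measure the other plugs, glassware, bottle and spatula at the end. The arm never went near them and felt no unexpected contact forces.

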